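# Pack wrapped coin rolls into their fitted trays

### The arm

A 7-joint arm with a two-finger parallel gripper is mounted at the origin on the work surface. World frame = base frame: x ahead of the robot, y to its left, z up, the work surface at z = 0. Lengths are in m, angles in rad, forces in N, time in s.
With the tool pointing down it reaches from about 0.375 to 0.925 m from the base axis. Payload 3.1 kg.
Tool frame: the origin (TCP) lies at the very end of the fingers, on their centre line; the grasp point (between the pads) lies 19 mm behind it (ctrl.grip_depth is the z of the grasp point in the tool frame, in m); z points along the fingers, y is the direction in which the jaws open and shut (so a half turn about z gives the same grasp; the last joint's range is limited). The gripper opens to 85 mm and grips with 20 to 120 N. Pads are 22 mm wide; open, the fingers measure 114 mm over their backs; the gripper's body (76 mm by 85 mm) begins 54 mm behind the grasp point. The pads swing forward as they close: fully open they stand 13 mm farther back than shut.
Start: joints at [1.046, 0.383, 0.044, 1.598, -0.018, 1.161, -0.05], TCP at [0.269, -0.592, 0.231] pointing down, gripper open.
Joint ranges: [-2.61, 2.61], [-0.41, 2.15], [-1.48, 1.57], [0, 2.5], [-1.57, 4.71], [0.05, 1.97], [-2.85, 2.85]. Speed limits (rad/s): [2.79, 2.79, 3.14, 3.14, 3.14, 3.14, 3.14].

### API

Orientations are given as a rotation vector (axis times angle).
In Python, from cell import ctrl gives the robot as it stands.
- The arm moves only by the tool jog_arm, never from a script. Its argument "deltas" is one flat list of numbers, 7 for each row, row after row: the turn, a rotation vector about the tool's x, y, z in rad, then the shift along the tool's x, y, z in cm, then the closure, from 0 (fully open) to 1 (shut). A call has 1 to 20 rows; each row shifts and turns the pose as measured when the row begins, along the tool's axes as they then stand; what a row does not reach is not made up. A row lasts 1/12 s, in which the tool goes at most 41.7 mm and 7.16 degrees, less where a joint would pass 70% of its speed; a pose out of reach is approached as far as the arm can. A call with a gripper value outside its range is refused whole. The fingers move at their own pace and stop on an object; "newtons" is the grip in N (left out, the last holds). Time passes only in rows, so rows that do not move let the fingers close. It gives the time, the measured TCP pose, the force and the opening at its end, in the units of the state.
- ctrl.observe(): the state, without advancing time (a new reading comes with each control period).
- ctrl.snapshot(name): name is "scene" or "top"; returns the picture (480x640x3 uint8, red, green, blue); there is no depth.
- ctrl.calibration(name): a dict with "fx", "fy", "cx", "cy" (pixels), "R" (3x3) and "t" (3): a world point X has camera coordinates R X + t. Camera axes: x right, y down, z forward; pixel columns grow to the right and rows downward; lengths in m; the calibration is good to about 2 mm. A picture is of the moment at which its call begins. calibration takes no time and is no camera call.
- ctrl.finish_job(): hands the job in, once; it reports no verdict.
Trained networks look in the newest picture that a camera, given by its name, has taken for a name from the list of things; names that differ only in an ending like _2 or _b are one class to them, and where a whole thing is asked for, a point or a joint stands for the part that bears it (a point fixed in the world has none). Each returns a list of dicts, best first, with "confidence" (0 to 1); they miss things now and then, are a little off and sometimes report something else, mostly with a low value. They report only what shows in the picture. A call takes as long as a camera call.
- ctrl.find_in(camera, label): "centre" ([x, y, z] in m, in world coordinates, good to about 4 mm: the middle of the surface that is visible of it).
- ctrl.trace(camera, label): "region" (480x640 bool, what is visible of it).
- ctrl.spot_point(camera, label): "centre" ([x, y, z] in m, in world coordinates, good to about 4 mm: a listed point, or the origin of a listed thing).
The state is a dict: "clock": time; "joint_pos": joint angles; "qvel": joint speeds; "joint_efforts": joint torques, N m; "tool_pos": TCP position; "orientation": TCP orientation; "contact_force": force on the tool from outside, world axes, zero at the start; "moment": the same for the moment, N m; "gripper_width": opening from 0.0 (shut) to 1.0 (fully open).
Only numpy, scipy, OpenCV 4.12 (cv2) and the standard library are available. Lean on these libraries where they do the work, as an engineer would, in place of code of your own. Each camera call takes 0.05 s, during which the arm holds its last target.

### The job

Four brown-paper coin packets are ready for dispatch: a thick roll, a thin roll, a square packet and an oblong packet. Put each one upright into the cardboard tray whose recess matches its shape and size, standing fully down on the recess floor, and let go of it. Set the packets down rather than dropping them, since the paper bursts, and leave the counted stack of bare coins standing where it is.

Things in the scene. Friction and masses are not known exactly. Their poses are not given: they have to be found in the camera images.
- thick_roll: The thick round roll of aluminium coins in brown kraft paper: upright cylinder, 54 mm diameter, 60 mm high, about 0.33 kg. Stands upright on the bench at the start; rigid, loose. Origin: centre of its underside; z up. (The rolls in the open carton at the back of the bench are stock, not part of the job.)
- thin_roll: The thin round coin roll in brown kraft paper: upright cylinder, 34 mm diameter, 60 mm high, about 0.15 kg. Stands upright on the bench at the start; rigid, loose. Origin: centre of its underside; z up.
- square_packet: The square packet in brown kraft paper: upright block, 48 x 48 mm seen from above, 60 mm high, about 0.33 kg. Stands upright on the bench at the start; rigid, loose. Origin: centre of its underside; z up; x and y are square to its sides.
- oblong_packet: The oblong packet in brown kraft paper: block 70 mm long (its x), 30 mm wide (its y), 60 mm high, about 0.30 kg. Stands upright on the bench at the start; rigid, loose. Origin: centre of its underside; z up.
- thick_round_tray: Brown cardboard tray for the thick roll: 100 x 100 mm slab with a round recess of 70 mm diameter. Fixed to the bench, does not move; 20 mm high, with a recess 15 mm deep whose dark floor is 5 mm above the bench. Origin: centre of its underside, straight below the centre of the recess; z up.
- thin_round_tray: Brown cardboard tray for the thin roll: 100 x 100 mm slab with a round recess of 50 mm diameter. Fixed to the bench, does not move; 20 mm high, with a recess 15 mm deep whose dark floor is 5 mm above the bench. Origin: centre of its underside, straight below the centre of the recess; z up.
- square_tray: Brown cardboard tray for the square packet: 100 x 100 mm slab with a square recess of 64 x 64 mm, its sides along the tray's x and y. Fixed to the bench, does not move; 20 mm high, with a recess 15 mm deep whose dark floor is 5 mm above the bench. Origin: centre of its underside, straight below the centre of the recess; z up.
- oblong_tray: Brown cardboard tray for the oblong packet: slab 114 mm long (x) by 80 mm wide (y) with an oblong recess 86 mm long (x) by 46 mm wide (y). Fixed to the bench, does not move; 20 mm high, with a recess 15 mm deep whose dark floor is 5 mm above the bench. Origin: centre of its underside, straight below the centre of the recess; z up.
- coin_stack: A counted stack of bare brass coins standing free among the things: 28 mm diameter, 38 mm high, 0.18 kg. To be left standing where it is. Origin: centre of its underside; z up. (A small black loupe, 30 mm across and 26 mm high, and a wooden-handled hand stamp, 22 mm across and 50 mm high, also stand between the rows; every start has the eight packets and trays in two rows of four, about 180 mm apart, mixed anyhow.)

How it is judged:
By the outcome, as a careful person would: the job done as asked, in the order asked, and still so for the second after the job is handed in, with the robot touching nothing.
It also fails if it takes over 112 s, if anything falls off the work surface, if the arm or the gripper's body presses on something with over 40 N, if the wrist force passes 120 N, or if a joint passes its speed limit or range.

## Working session

There is one attempt and no reset: what is moved stays moved. The work goes in short steps, Python scripts to look and compute and a tool call to move; the robot and the scene stay as the last step left them, time stands still between calls to the robot, and variables do not carry over. Pictures are saved under pics/ and viewed, and the job is handed in when it is done.

Besides the shell and the picture viewer there is one more tool, called as name(argument=value, ...), one argument or row to a line, values as JSON. jog_arm: Moves the arm, as the interface text tells. Its arguments: {"type":"object","properties":{"deltas":{"type":"array"},"newtons":{"type":"number"}},"required":["deltas"]}

```bash
ls; mkdir -p pics; python3 - <<'E'
from cell import ctrl
import cv2
print(ctrl.observe())
for n in("scene","top"):
    im=ctrl.snapshot(n); cv2.imwrite(f"pics/{n}0.png",im[:,:,::-1]); print(n,ctrl.calibration(n))
E
```

```text
pics
{'clock': 0.0, 'joint_pos': array([ 1.046214  ,  0.3838353 ,  0.04382804,  1.59957579, -0.01793468,
        1.16124895, -0.04989931]), 'qvel': array([ 0.00013408,  0.00047695,  0.00084089,  0.00123186, -0.0018707 ,
       -0.00238727, -0.00151033]), 'joint_efforts': array([-3.67846151e-04, -4.33457351e+01,  1.02421850e+00, -2.49510902e+01,
        1.05279707e-02,  1.14473869e-02, -5.19213344e-06]), 'tool_pos': array([ 0.26867304, -0.59082019,  0.22988607]), 'orientation': array([-3.06778174e+00, -6.64874110e-01,  1.05644206e-03]), 'contact_force': array([ 0.15494662, -0.51373295, -0.12150749]), 'moment': array([0.0051209 , 0.00052755, 0.01795863]), 'gripper_width': 0.9995653944411116}
scene {'fx': 508.3091583998595, 'fy': 508.3091583998595, 'cx': 315.6318660141145, 'cy': 245.11163561356747, 'R': array([[-0.16577365,  0.98600985, -0.01742595],
       [ 0.70729833,  0.10656438, -0.69883696],
       [-0.68720315, -0.1281741 , -0.71506869]]), 't': array([ 0.07626   , -0.35480727,  1.22461596])}
top {'fx': 616.2824765542375, 'fy': 616.2824765542375, 'cx': 314.126407120828, 'cy': 235.5371548748178, 'R': array([[ 0.00962333, -0.9997845 , -0.018394  ],
       [-0.99825241, -0.00853277, -0.05847496],
       [ 0.0583054 ,  0.01892458, -0.9981194 ]]), 't': array([0.01510986, 0.53932695, 1.17451342])}
```

View pics/scene0.png

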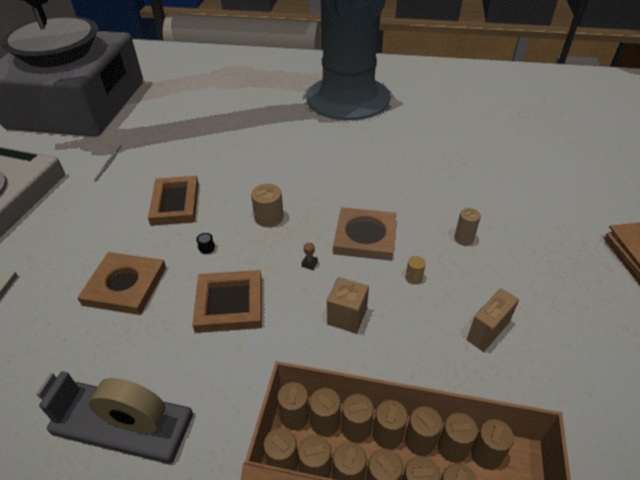

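View pics/top0.png

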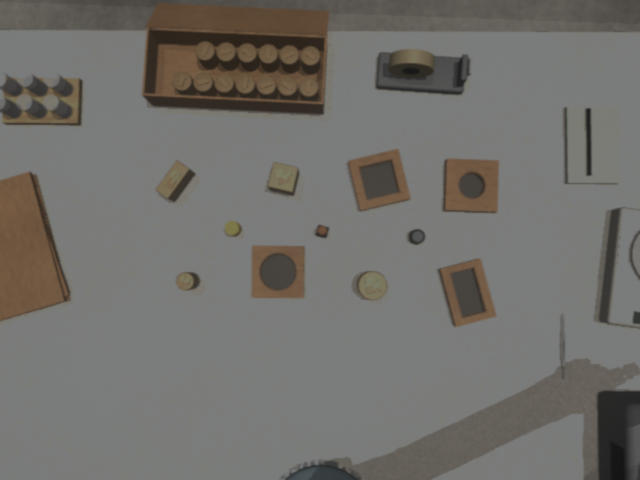

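```bash
cat > h.py <<'E'
from cell import ctrl
import numpy as np, cv2
from scipy.optimize import minimize
from scipy.spatial.transform import Rotation as Rot
S={'thick_roll':('c',.054,0,.06),'thin_roll':('c',.034,0,.06),'square_packet':('b',.048,.048,.06),'oblong_packet':('b',.07,.03,.06),
'thick_round_tray':('b',.1,.1,.02),'thin_round_tray':('b',.1,.1,.02),'square_tray':('b',.1,.1,.02),'oblong_tray':('b',.114,.08,.02),'coin_stack':('c',.028,0,.038)}
def proj(cam,X):
    c=ctrl.calibration(cam); p=np.asarray(X)@c['R'].T+c['t']
    return np.c_[c['fx']*p[:,0]/p[:,2]+c['cx'],c['fy']*p[:,1]/p[:,2]+c['cy']]
def pts(n,x,y,yaw,h):
    k,a,b,_=S[n]
    if k=='c':
        t=np.linspace(0,2*np.pi,40)[:-1]; q=np.c_[np.cos(t),np.sin(t)]*a/2
    else:
        q=np.array([[1,1],[-1,1],[-1,-1],[1,-1]])*[a/2,b/2]
        q=q@np.array([[np.cos(yaw),np.sin(yaw)],[-np.sin(yaw),np.cos(yaw)]])
    q=q+[x,y]
    return np.r_[np.c_[q,0*q[:,:1]],np.c_[q,0*q[:,:1]+h]]
K=4
def render(cam,P,off):
    im=np.zeros((120*K,120*K),np.uint8)
    hull=cv2.convexHull(((proj(cam,P)-off+.5)*K).astype(np.float32))
    cv2.fillConvexPoly(im,np.round(hull*16).astype(np.int32),1,shift=4); return im
def fit(n,masks,x0,yaws,heights=True):
    prep={}
    for cam,m in masks.items():
        o=np.round(proj(cam,[[x0[0],x0[1],.02]])[0]).astype(int)-60
        M=np.zeros((120,120),np.uint8)
        ys,xs=np.nonzero(m); k=(ys-o[1]>=0)&(ys-o[1]<120)&(xs-o[0]>=0)&(xs-o[0]<120)
        M[ys[k]-o[1],xs[k]-o[0]]=1
        prep[cam]=(o,cv2.resize(M,None,fx=K,fy=K,interpolation=cv2.INTER_NEAREST))
    def cost(v):
        P=pts(n,v[0]/100,v[1]/100,v[2],v[3]/100); s=0
        for cam,(o,M) in prep.items():
            r=render(cam,P,o); s+=1-(r&M).sum()/max(1,(r|M).sum())
        return s/len(prep)
    best=None
    for yw in yaws:
        v0=np.array([x0[0]*100,x0[1]*100,yw,S[n][3]*100])
        sim=np.array([v0]+[v0+d for d in np.diag([.6,.6,.25,.6])])
        r=minimize(cost,v0,method='Nelder-Mead',options=dict(initial_simplex=sim,xatol=.005,fatol=1e-5,maxiter=400))
        if best is None or r.fun<best.fun: best=r
    return best
E
cat > m.py <<'E'
from h import *
for c in("top","scene"): ctrl.snapshot(c)
for n in S:
    masks={};sp={}
    for c in("top","scene"):
        t=ctrl.trace(c,n); s=ctrl.spot_point(c,n)
        if t: masks[c]=t[0]['region']
        print(n,c,[(round(q['confidence'],2),int(q['region'].sum())) for q in t][:3],[(round(q['confidence'],2),np.round(q['centre'],3)) for q in s][:3])
        if s: sp[c]=s[0]['centre']
    x0=(sp.get('top') if 'top' in sp else sp['scene'])
    r=fit(n,masks,x0,[0,.5,1.,1.57,2.1,2.6] if S[n][0]=='b' else [0])
    print('  FIT x %.4f y %.4f yaw %.3f h %.4f  cost %.3f'%(r.x[0]/100,r.x[1]/100,r.x[2],r.x[3]/100,r.fun))
    for c in masks:
        r1=fit(n,{c:masks[c]},r.x[:2]/100,[r.x[2]]); print('    ',c,np.round(r1.x,2),round(r1.fun,3))
E
time python3 m.py
```

```text
thick_roll top [(0.72, 701)] []
thick_roll scene [(0.97, 1182)] [(0.8, array([ 0.446, -0.09 ,  0.001]))]
  FIT x 0.4459 y -0.0898 yaw 0.192 h 0.0585  cost 0.059
     top [44.61 -9.01  0.33  5.01] 0.036
     scene [44.15 -9.14  0.65  5.51] 0.045
thin_roll top [(0.77, 319)] [(0.93, array([0.449, 0.258, 0.004]))]
thin_roll scene [(0.7, 723), (0.25, 1704)] [(0.85, array([ 0.451,  0.26 , -0.004]))]
  FIT x 0.4487 y 0.2582 yaw 0.240 h 0.0574  cost 0.113
     top [45.01 26.22  0.99  4.09] 0.08
     scene [44.61 25.84  0.83  5.55] 0.041
square_packet top [(0.93, 805), (0.46, 2836)] [(0.75, array([0.647, 0.078, 0.002]))]
square_packet scene [(0.67, 1845)] [(0.82, array([0.645, 0.076, 0.002]))]
  FIT x 0.6466 y 0.0787 yaw 1.351 h 0.0603  cost 0.049
     top [64.72  7.95  1.35  5.74] 0.04
     scene [64.46  7.81  1.34  5.8 ] 0.026
oblong_packet top [(0.65, 832)] [(0.67, array([0.449, 0.26 , 0.003])), (0.61, array([ 0.638,  0.288, -0.003]))]
oblong_packet scene [(0.64, 1752)] [(0.83, array([0.642, 0.291, 0.002]))]
  FIT x 0.4494 y 0.2604 yaw 0.000 h 0.0600  cost 1.000
     top [44.94 26.04  0.  
[... 1004 characters left out ...]
 -10.52   1.81   1.82] 0.022
oblong_tray top [(0.57, 2670), (0.22, 806)] [(0.65, array([ 0.428, -0.274, -0.001]))]
oblong_tray scene [(0.72, 2176)] [(0.82, array([ 0.43 , -0.277,  0.003]))]
  FIT x 0.4330 y -0.2747 yaw 0.265 h 0.0203  cost 0.030
     top [ 43.37 -27.49   0.27   1.94] 0.026
     scene [ 43.14 -27.51   0.26   1.94] 0.022
coin_stack top [(0.7, 202)] [(0.54, array([0.552, 0.178, 0.003]))]
coin_stack scene [(0.87, 467)] [(0.92, array([ 0.553,  0.178, -0.002])), (0.72, array([ 0.445, -0.093, -0.004]))]
  FIT x 0.5524 y 0.1760 yaw 0.051 h 0.0398  cost 0.096
     top [55.32 17.75  0.42  3.15] 0.059
     scene [54.97 17.57  0.42  3.71] 0.041
real	1m11.237s
user	0m19.531s
sys	0m6.060s
```

```bash
cat > m2.py <<'E'
from h import *
ims={c:ctrl.snapshot(c)[:,:,::-1].copy() for c in("top","scene")}
masks={c:ctrl.trace(c,'oblong_packet')[0]['region'] for c in ims}
r=fit('oblong_packet',masks,(.641,.290),np.arange(0,3.1,.4)); print(r.x,r.fun)
for c in masks: r1=fit('oblong_packet',{c:masks[c]},r.x[:2]/100,[r.x[2]]); print(c,r1.x,r1.fun)
F={'thick_roll':(.4459,-.0898,0),'thin_roll':(.4487,.2582,0),'square_packet':(.6466,.0787,1.351),'oblong_packet':(r.x[0]/100,r.x[1]/100,r.x[2]),
'thick_round_tray':(.469,.0888,3.132),'thin_round_tray':(.6393,-.2829,-.03),'square_tray':(.6489,-.1049,1.812),'oblong_tray':(.433,-.2747,.265),'coin_stack':(.5524,.176,0)}
for c in ims:
    b=cv2.resize(ims[c],None,fx=3,fy=3,interpolation=cv2.INTER_LINEAR)
    for n,v in F.items():
        p=((proj(c,pts(n,*v,S[n][3]))+.5)*3)
        m=len(p)//2
        cv2.polylines(b,[np.int32(p[:m])],1,(255,0,0),1); cv2.polylines(b,[np.int32(p[m:])],1,(0,255,0),1)
    b=b[400:1000,420:1220] if c=='top' else b[500:1100,800:1600]
    if c=='top': b0=b
    cv2.imwrite(f'pics/ov_{c}.png',b)
b=cv2.resize(ims['top'],None,fx=2,fy=2)
for n,v in F.items():
    p=((proj('top',pts(n,*v,S[n][3]))+.5)*2); m=len(p)//2
    cv2.polylines(b,[np.int32(p[:m])],1,(255,0,0),1); cv2.polylines(b,[np.int32(p[m:])],1,(0,255,0),1)
cv2.imwrite('pics/ov_top.png',b[240:720,280:1040])
def back(c,px,z):
    k=ctrl.calibration(c); d=k['R'].T@np.array([(px[0]-k['cx'])/k['fx'],(px[1]-k['cy'])/k['fy'],1]); o=-k['R'].T@k['t']
    return o+d*(z-o[2])/d[2]
print('stamp',back('top',(321,230),.05),back('top',(321,231),.0),'loupe',back('top',(417,236),.026))
E
python3 m2.py
```

```text
Traceback (most recent call last):
  File "m2.py", line 3, in <module>
    masks={c:ctrl.trace(c,'oblong_packet')[0]['region'] for c in ims}
             ~~~~~~~~~~~~~~~~~~~~~~~~~~~~~^^^
IndexError: list index out of range
```

```bash
sed -i "s/^masks=.*/masks={}\nfor c in ims:\n  for _ in range(5):\n    t=ctrl.trace(c,'oblong_packet')\n    if t: masks[c]=t[0]['region']; break\n    ctrl.snapshot(c)/" m2.py; python3 m2.py
```

```text
[64.05908588 28.63444825  2.53150388  6.20658475] 0.06401313399675551
top [64.13310823 28.80773493  2.52992669  5.82514502] 0.040092889829929645
scene [63.9735991  28.60689077  2.53103307  6.0210776 ] 0.04958003196517835
stamp [0.54769674 0.00656159 0.05      ] [0.54911098 0.00693737 0.        ] loupe [ 0.53937266 -0.17663241  0.026     ]
```

View pics/ov_top.png

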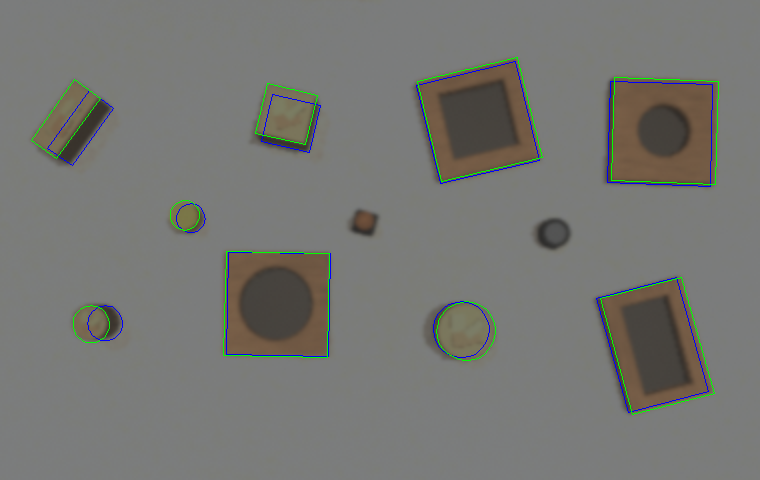

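View pics/ov_scene.png

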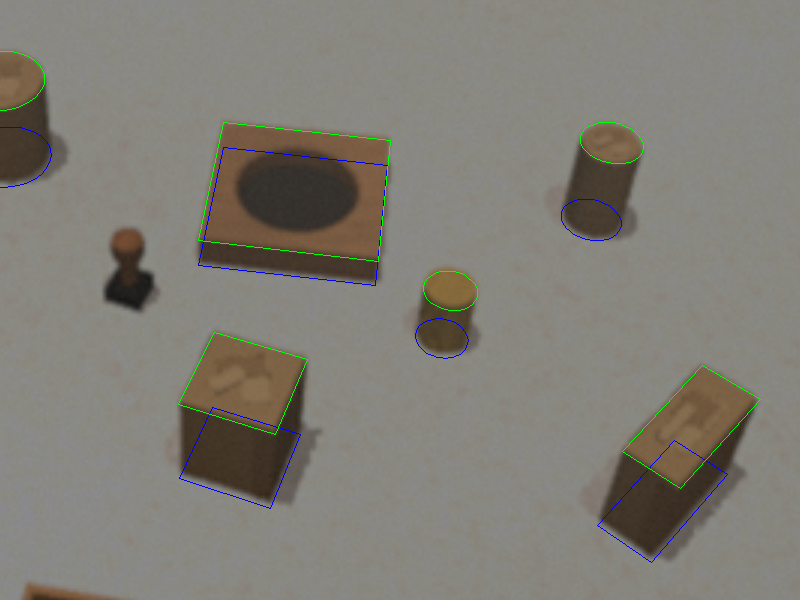

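```bash
cat > plan.py <<'E'
import sys
from h import *
# usage: plan.py x y z jaw   (jaw 'k' = keep)
s=ctrl.observe(); R=Rot.from_rotvec(s['orientation']).as_matrix(); p=s['tool_pos']
jd=np.arctan2(R[1,1],R[0,1])
print('t %.2f pos %s jaw %.3f q7 %.2f width %.3f F %s tilt %s'%(s['clock'],np.round(p,4),jd,s['joint_pos'][6],s['gripper_width'],np.round(s['contact_force'],1),np.round(R[2,:2],4)))
if len(sys.argv)>4:
    x,y,z=map(float,sys.argv[1:4]); jaw=jd if sys.argv[4]=='k' else float(sys.argv[4])
    ty=np.array([np.cos(jaw),np.sin(jaw),0]); tz=np.array([0,0,-1.]); T=np.c_[np.cross(ty,tz),ty,tz]
    w=Rot.from_matrix(R.T@T).as_rotvec(); print('turn (tool)',np.round(w,4),'rows>=%.1f'%(np.linalg.norm(w)/.1249))
    d=(np.array([x,y,z])-p); print('shift cm, after turn',np.round(T.T@d*100,2),' before turn',np.round(R.T@d*100,2),'rows>=%.1f'%(np.linalg.norm(d)/.0417))
E
python3 plan.py .446 -.09 .13 k
```

```text
t 2.35 pos [ 0.2691 -0.5917  0.2313] jaw -1.144 q7 -0.05 width 1.000 F [ 1.   0.5 -0.3] tilt [-0.  0.]
turn (tool) [ 0.  0. -0.] rows>=0.0
shift cm, after turn [ 36.88 -38.35  10.13]  before turn [ 36.88 -38.35  10.13] rows>=13.0
```

jog_arm(
  deltas=[0,0,0,2.4,-2.5,0.66,0,0,0,0,2.4,-2.5,0.66,0,0,0,0,2.4,-2.5,0.66,0,0,0,0,2.4,-2.5,0.66,0,0,0,0,2.4,-2.5,0.66,0,0,0,0,2.4,-2.5,0.66,0,0,0,0,2.4,-2.5,0.66,0,0,0,0,2.4,-2.5,0.66,0,0,0,0,2.4,-2.5,0.66,0,0,0,0,2.4,-2.5,0.66,0,0,0,0,2.4,-2.5,0.66,0,0,0,0,2.4,-2.5,0.66,0,0,0,0,2.4,-2.5,0.66,0,0,0,0,2.4,-2.5,0.66,0,0,0,0,2.4,-2.5,0.66,0,0,0,0,0,0,0,0],
  newtons=30,
)

```text
clock: 3.68
tool_pos: [0.4514, -0.0899, 0.1281]
orientation: [3.057, 0.642, 0.012]
contact_force: [0.5, -0.2, 0.2]
gripper_width: 1.0
```

```bash
python3 plan.py .446 -.09 .09 k
```

```text
t 3.68 pos [ 0.4514 -0.0899  0.1281] jaw -1.157 q7 -1.14 width 1.000 F [ 0.5 -0.2  0.2] tilt [0.0036 0.0191]
turn (tool) [ 0.0191 -0.0036  0.    ] rows>=0.2
shift cm, after turn [-0.5  -0.21  3.81]  before turn [-0.51 -0.29  3.8 ] rows>=0.9
```

jog_arm(
  deltas=[0.019,-0.004,0,-0.5,-0.2,1.9,0,0,0,0,0,0,1.9,0,0,0,0,0,0,0,0],
)

```text
clock: 3.93
tool_pos: [0.4498, -0.0862, 0.0911]
orientation: [3.07, 0.662, 0.008]
contact_force: [-0.9, 0.3, 0.4]
gripper_width: 1.002
```

```bash
python3 plan.py .446 -.09 .021 k; python3 -c "
from h import *
ims=[ctrl.snapshot(c)[:,:,::-1] for c in ('scene','top')]
a=cv2.resize(ims[0][120:300,160:400],None,fx=2,fy=2);b=cv2.resize(ims[1][190:370,280:440],None,fx=2,fy=2)
cv2.imwrite('pics/a1.png',np.hstack([a,b]))"
```

```text
t 3.93 pos [ 0.4498 -0.0862  0.0911] jaw -1.146 q7 -1.14 width 1.002 F [-0.9  0.3  0.4] tilt [0.0049 0.0019]
turn (tool) [ 0.0019 -0.0049  0.    ] rows>=0.0
shift cm, after turn [-0.51  0.19  7.01]  before turn [-0.54  0.17  7.01] rows>=1.7
```

View pics/a1.png

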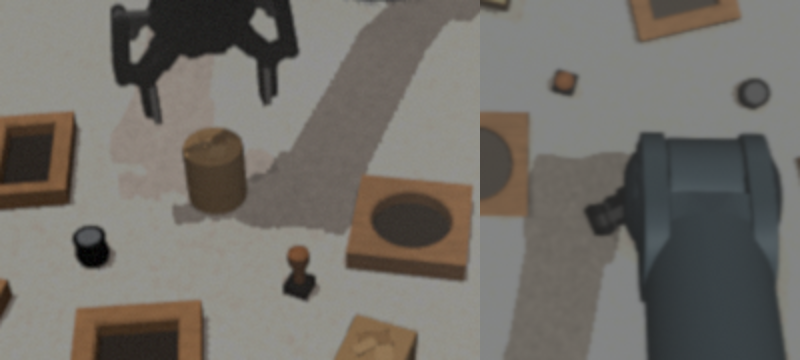

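```bash
python3 -c "
from h import *
print(proj('scene',[[.4498,-.0862,.104],[.4498,-.0862,.091]]))"
```

```text
[[264.86537443 174.41223562]
 [265.54683483 180.53551748]]
```

jog_arm(
  deltas=[0.002,-0.005,0,-0.5,0.2,0,0,0,0,0,0,0,0,0,0,0,0,0,0,0,0],
)

```text
clock: 4.28
tool_pos: [0.4494, -0.093, 0.0961]
orientation: [3.068, 0.656, 0.01]
contact_force: [-0.2, 0.6, 0.1]
gripper_width: 1.002
```

```bash
python3 plan.py .446 -.09 .021 k
```

```text
t 4.28 pos [ 0.4494 -0.093   0.0961] jaw -1.150 q7 -1.13 width 1.002 F [-0.2  0.6  0.1] tilt [0.0057 0.0054]
turn (tool) [ 0.0054 -0.0057  0.    ] rows>=0.1
shift cm, after turn [-0.18 -0.41  7.51]  before turn [-0.23 -0.45  7.5 ] rows>=1.8
```

jog_arm(
  deltas=[0,0,0,0,0,0,0,0,0,0,0,0,0,0],
)

```text
clock: 4.45
tool_pos: [0.4503, -0.0943, 0.0976]
orientation: [3.067, 0.652, 0.014]
contact_force: [0.4, -0.7, 0.2]
gripper_width: 0.998
```

jog_arm(
  deltas=[0.005,-0.006,0,-0.2,-0.4,1.5,0],
)

```text
clock: 4.53
tool_pos: [0.4504, -0.0928, 0.0854]
orientation: [3.068, 0.65, 0.015]
contact_force: [0.8, 0.1, 0.3]
gripper_width: 0.995
```

jog_arm(
  deltas=[0,0,0,0,0,0,0],
)

```text
clock: 4.62
tool_pos: [0.4482, -0.0923, 0.0838]
orientation: [3.069, 0.65, 0.008]
contact_force: [-1.1, -0.2, -0.4]
gripper_width: 0.997
```

jog_arm(
  deltas=[0,0,0,0,0,0,0],
)

```text
clock: 4.7
tool_pos: [0.4488, -0.0925, 0.0843]
orientation: [3.069, 0.65, 0.01]
contact_force: [0.7, -0.2, -0.0]
gripper_width: 1.0
```

jog_arm(
  deltas=[0.005,-0.006,0,-0.15,-0.34,1.5,0,0,0,0,0,0,1.5,0,0,0,0,0,0,1.5,0,0,0,0,0,0,1,0,0,0,0,0,0,0,0,0,0,0,0,0,0,0],
)

```text
clock: 5.2
tool_pos: [0.4504, -0.0913, 0.0313]
orientation: [3.069, 0.649, 0.01]
contact_force: [0.1, 0.1, 0.2]
gripper_width: 0.998
```

```bash
python3 plan.py .446 -.09 .021 k
```

```text
t 5.20 pos [ 0.4504 -0.0913  0.0313] jaw -1.154 q7 -1.19 width 0.998 F [0.1 0.1 0.2] tilt [0.0053 0.0055]
turn (tool) [ 0.0055 -0.0053  0.    ] rows>=0.1
shift cm, after turn [-0.35 -0.3   1.03]  before turn [-0.36 -0.3   1.03] rows>=0.3
```

jog_arm(
  deltas=[0.005,-0.005,0,-0.35,-0.3,0.5,0,0.005,-0.005,0,-0.2,-0.2,0.4,0,0,0,0,0,0,0.2,0],
)

```text
clock: 5.45
tool_pos: [0.4448, -0.0892, 0.0216]
orientation: [-3.071, -0.65, 0.005]
contact_force: [0.8, 0.3, 0.2]
gripper_width: 1.001
```

```bash
python3 plan.py .446 -.09 .021 k
```

```text
t 5.45 pos [ 0.4448 -0.0892  0.0216] jaw -1.154 q7 -1.20 width 1.001 F [0.8 0.3 0.2] tilt [-0.0024 -0.0029]
turn (tool) [-0.0029  0.0024  0.    ] rows>=0.0
shift cm, after turn [0.07 0.12 0.06]  before turn [0.07 0.12 0.06] rows>=0.0
```

Good. Close on the thick roll.

jog_arm(
  deltas=[0,0,0,0,0,0,0.3,0,0,0,0,0,0,0.35,0,0,0,0,0,0,0.5,0,0,0,0,0,0,0.5,0,0,0,0,0,0,0.6,0,0,0,0,0,0,0.6],
  newtons=30,
)

```text
clock: 5.95
tool_pos: [0.4451, -0.0896, 0.0221]
orientation: [-3.072, -0.65, 0.003]
contact_force: [0.9, -0.3, -0.9]
gripper_width: 0.623
```

jog_arm(
  deltas=[0,0,0,0,0,0,0.8,0,0,0,0,0,0,0.8,0,0,0,0,0,0,0.8],
)

```text
clock: 6.2
tool_pos: [0.4451, -0.0897, 0.0221]
orientation: [-3.072, -0.65, 0.003]
contact_force: [0.0, -0.9, -1.4]
gripper_width: 0.625
```

```bash
python3 plan.py .446 -.09 .13 k
```

```text
t 6.20 pos [ 0.4451 -0.0897  0.0221] jaw -1.154 q7 -1.20 width 0.625 F [ 0.  -0.9 -1.4] tilt [-0.0016 -0.0017]
turn (tool) [-0.0017  0.0016  0.    ] rows>=0.0
shift cm, after turn [  0.06   0.07 -10.79]  before turn [  0.05   0.05 -10.79] rows>=2.6
```

jog_arm(
  deltas=[0,0,0,0,0,-1,0.8,0,0,0,0,0,-2,0.8,0,0,0,0,0,-2.5,0.8,0,0,0,0,0,-2.5,0.8,0,0,0,0,0,-2,0.8,0,0,0,0,0,-1,0.8,0,0,0,0,0,0,0.8],
)

```text
clock: 6.78
tool_pos: [0.4385, -0.088, 0.1352]
orientation: [-3.065, -0.65, 0.024]
contact_force: [0.8, 0.6, -3.0]
gripper_width: 0.622
```

```bash
python3 plan.py .469 .0888 .115 k
```

```text
t 6.78 pos [ 0.4385 -0.088   0.1352] jaw -1.153 q7 -1.10 width 0.622 F [ 0.8  0.6 -3. ] tilt [-0.0132 -0.011 ]
turn (tool) [-0.011   0.0132  0.0001] rows>=0.1
shift cm, after turn [  9.97 -14.92   2.02]  before turn [ 10.   -14.89   2.05] rows>=4.3
```

jog_arm(
  deltas=[-0.011,0.013,0,0.8,-1.2,0,0.8,0,0,0,1.4,-2.1,0,0.8,0,0,0,1.7,-2.6,0,0.8,0,0,0,1.7,-2.6,0,0.8,0,0,0,1.7,-2.6,0,0.8,0,0,0,1.4,-2.1,0,0.8,0,0,0,0.8,-1.2,0,0.8,0,0,0,0,0,0,0.8,0,0,0,0,0,0,0.8],
)

```text
clock: 7.53
tool_pos: [0.46, 0.0862, 0.1297]
orientation: [-3.075, -0.643, 0.018]
contact_force: [0.5, -0.6, -3.0]
gripper_width: 0.626
```

```bash
python3 plan.py .469 .0888 .06 k
```

```text
t 7.53 pos [0.46   0.0862 0.1297] jaw -1.159 q7 -1.54 width 0.626 F [ 0.5 -0.6 -3. ] tilt [-0.0113 -0.0026]
turn (tool) [-0.0026  0.0113  0.    ] rows>=0.1
shift cm, after turn [0.93 0.12 6.97]  before turn [1.01 0.14 6.96] rows>=1.7
```

jog_arm(
  deltas=[-0.003,0.011,0,0.9,0.1,1,0.8,0,0,0,0.2,0,2,0.8,0,0,0,0,0,2,0.8,0,0,0,0,0,1,0.8,0,0,0,0,0,0,0.8,0,0,0,0,0,0,0.8],
)

```text
clock: 8.03
tool_pos: [0.4675, 0.0811, 0.0653]
orientation: [3.073, 0.629, -0.011]
contact_force: [0.1, -0.2, -3.3]
gripper_width: 0.623
```

```bash
python3 plan.py .469 .0888 .05 k
```

```text
t 8.03 pos [0.4675 0.0811 0.0653] jaw -1.167 q7 -1.61 width 0.623 F [ 0.1 -0.2 -3.3] tilt [-0.0081  0.0036]
turn (tool) [ 0.0036  0.0081 -0.    ] rows>=0.1
shift cm, after turn [ 0.44 -0.65  1.53]  before turn [ 0.45 -0.65  1.52] rows>=0.4
```

jog_arm(
  deltas=[0.004,0.008,0,0.4,-0.6,0.5,0.8,0,0.004,0,0.1,-0.2,0.5,0.8,0,0,0,0,0,0.3,0.8,0,0,0,0,0,0,0.8],
)

```text
clock: 8.37
tool_pos: [0.4706, 0.0896, 0.0531]
orientation: [-3.078, -0.625, -0.012]
contact_force: [0.2, -0.5, -3.7]
gripper_width: 0.628
```

```bash
python3 plan.py .469 .0888 .0275 k
```

```text
t 8.37 pos [0.4706 0.0896 0.0531] jaw -1.170 q7 -1.64 width 0.628 F [ 0.2 -0.5 -3.7] tilt [0.0078 0.0011]
turn (tool) [ 0.0011 -0.0078  0.    ] rows>=0.1
shift cm, after turn [-0.18  0.01  2.56]  before turn [-0.2   0.01  2.56] rows>=0.6
```

jog_arm(
  deltas=[0.001,-0.005,0,-0.1,0,0.5,0.8,0,0,0,0,0,0.5,0.8,0,0,0,0,0,0.5,0.8,0,0,0,0,0,0.3,0.8,0,0,0,0,0,0,0.8],
)

```text
clock: 8.78
tool_pos: [0.4712, 0.0899, 0.0346]
orientation: [-3.078, -0.626, -0.009]
contact_force: [1.1, 0.4, -3.8]
gripper_width: 0.624
```

```bash
python3 plan.py .469 .0888 .0275 k; python3 -c "
from h import *
a=ctrl.snapshot('scene')[:,:,::-1]
cv2.imwrite('pics/a2.png',cv2.resize(a[130:310,250:490],None,fx=3,fy=3))"
```

```text
t 8.78 pos [0.4712 0.0899 0.0346] jaw -1.169 q7 -1.66 width 0.624 F [ 1.1  0.4 -3.8] tilt [0.0055 0.0009]
turn (tool) [ 0.0009 -0.0055  0.    ] rows>=0.0
shift cm, after turn [-0.25  0.01  0.71]  before turn [-0.25  0.01  0.71] rows>=0.2
```

View pics/a2.png

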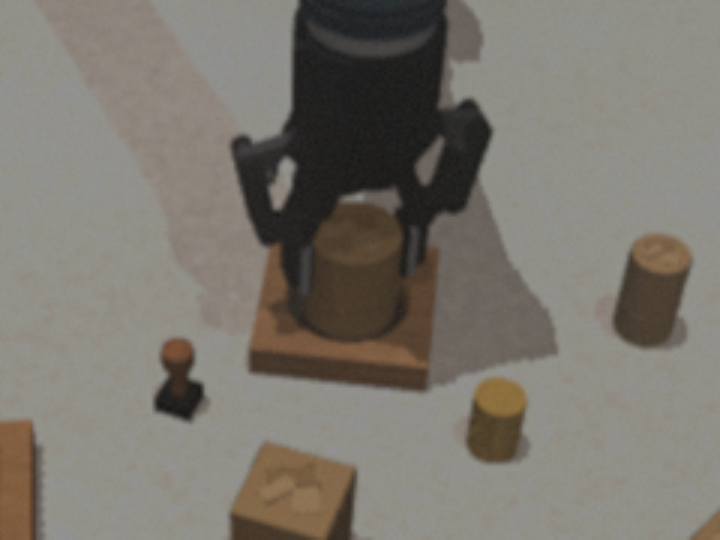

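jog_arm(
  deltas=[0,-0.005,0,-0.25,0,0.3,0.8,0,0,0,-0.1,0,0.3,0.8,0,0,0,0,0,0.2,0.8,0,0,0,0,0,0,0.8],
)

```text
clock: 9.17
tool_pos: [0.4687, 0.0886, 0.0273]
orientation: [3.077, 0.626, 0.002]
contact_force: [-1.4, -0.7, -2.5]
gripper_width: 0.624
```

jog_arm(
  deltas=[0,0,0,0,0,0.2,0.8],
)

```text
clock: 9.25
tool_pos: [0.4688, 0.0887, 0.0271]
orientation: [3.076, 0.625, -0.0]
contact_force: [-9.8, -2.2, 31.4]
gripper_width: 0.627
```

jog_arm(
  deltas=[0,0,0,0,0,0,0.35,0,0,0,0,0,0,0.3,0,0,0,0,0,0,0.2,0,0,0,0,0,0,0.1,0,0,0,0,0,0,0.1],
)

```text
clock: 9.67
tool_pos: [0.4729, 0.0898, 0.0298]
orientation: [3.076, 0.625, 0.013]
contact_force: [-0.4, -0.6, -0.9]
gripper_width: 0.899
```

```bash
python3 plan.py .469 .0888 .12 k
```

```text
t 9.67 pos [0.4729 0.0898 0.0298] jaw -1.170 q7 -1.67 width 0.899 F [-0.4 -0.6 -0.9] tilt [0.0074 0.0044]
turn (tool) [ 0.0044 -0.0074  0.    ] rows>=0.1
shift cm, after turn [-0.4  -0.06 -9.02]  before turn [-0.33 -0.02 -9.03] rows>=2.2
```

jog_arm(
  deltas=[0,0,0,-0.2,0,-1.5,0.1,0,0,0,0,0,-2.5,0.1,0,0,0,0,0,-2.5,0,0,0,0,0,0,-2,0,0,0,0,0,0,-0.5,0,0.004,-0.007,-0.11,0,0,0,0,0,0,-0.11,0,0,0,0,0,0,-0.11,0,0,0,0,0,0,-0.11,0,0,0,0,0,0,-0.11,0,0,0,0,0,0,-0.11,0,0,0,0,0,0,-0.11,0,0,0,0,0,0,-0.11,0,0,0,0,0,0,-0.07,0,0,0,0,0,0,0,0,0,0,0],
)

```text
clock: 10.92
tool_pos: [0.4666, 0.0876, 0.1154]
orientation: [-2.401, -2.019, 0.01]
contact_force: [-0.3, 0.5, 0.1]
gripper_width: 1.004
```

```bash
python3 plan.py .4487 .2582 .10 -0.22;  python3 -c "
from h import *
a=ctrl.snapshot('scene')[:,:,::-1]
cv2.imwrite('pics/a3.png',cv2.resize(a[130:310,250:490],None,fx=3,fy=3))"
```

```text
t 10.92 pos [0.4666 0.0876 0.1154] jaw -0.173 q7 -0.62 width 1.004 F [-0.3  0.5  0.1] tilt [-0.0022 -0.0077]
turn (tool) [-0.0077  0.0024  0.0474] rows>=0.4
shift cm, after turn [16.26 -5.47  1.54]  before turn [16.5  -4.68  1.54] rows>=4.1
```

View pics/a3.png

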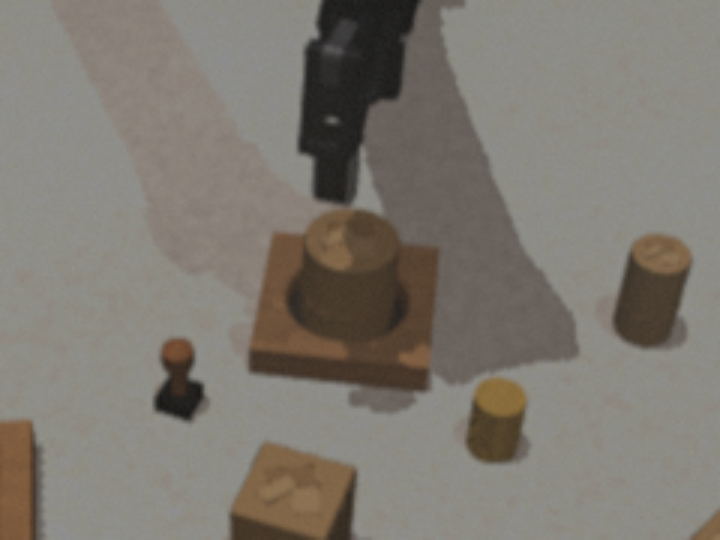

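The thick roll stands centred in its recess (roll at crop 350,275; recess rim evenly visible). On to the thin roll.

jog_arm(
  deltas=[-0.008,0.002,0,1.6,-0.4,0,0,0,0,0,2.8,-0.8,0,0,0,0,0,3.1,-0.9,0.1,0,0,0,0,3.1,-0.9,0.1,0,0,0,0,2.8,-0.8,0.1,0,0,0,0,1.6,-0.5,0,0,0,0,0,0.8,-0.2,0,0,0,0,0,0,0,0,0,0,0,0,0,0,0,0],
)

```text
clock: 11.72
tool_pos: [0.4501, 0.2535, 0.1071]
orientation: [-2.433, -1.985, 0.007]
contact_force: [-0.2, -1.0, -0.7]
gripper_width: 0.999
```

```bash
python3 plan.py .4487 .2582 .08 k
```

```text
t 11.72 pos [0.4501 0.2535 0.1071] jaw -0.202 q7 -1.04 width 0.999 F [-0.2 -1.  -0.7] tilt [-0.0031 -0.0037]
turn (tool) [-0.0037  0.0031  0.    ] rows>=0.0
shift cm, after turn [ 0.43 -0.23  2.71]  before turn [ 0.44 -0.22  2.71] rows>=0.7
```

jog_arm(
  deltas=[-0.004,0.003,0,0.4,-0.2,1,0,0,0,0,0.1,0,1.5,0,0,0,0,0,0,1.5,0,0,0,0,0,0,1.5,0,0,0,0,0,0,1,0,0,0,0,0,0,0.5,0,0,0,0,0,0,0,0,0,0,0,0,0,0,0],
)

```text
clock: 12.38
tool_pos: [0.4519, 0.2464, 0.03]
orientation: [2.448, 1.957, -0.007]
contact_force: [-0.1, 0.9, 0.3]
gripper_width: 0.999
```

```bash
python3 plan.py .4487 .2582 .022 k
```

```text
t 12.38 pos [0.4519 0.2464 0.03  ] jaw -0.222 q7 -1.14 width 0.999 F [-0.1  0.9  0.3] tilt [-0.008   0.0028]
turn (tool) [ 0.0028  0.008  -0.    ] rows>=0.1
shift cm, after turn [ 1.08 -0.58  0.8 ]  before turn [ 1.09 -0.58  0.79] rows>=0.4
```

jog_arm(
  deltas=[0.003,0.008,0,0.9,-0.5,0.3,0,0,0,0,0.4,-0.2,0.3,0,0,0,0,0,0,0.1,0,0,0,0,0,0,0,0],
)

```text
clock: 12.72
tool_pos: [0.4493, 0.2625, 0.0242]
orientation: [-2.455, -1.96, -0.007]
contact_force: [0.9, 0.6, 0.3]
gripper_width: 1.003
```

```bash
python3 plan.py .4487 .2582 .022 k
```

```text
t 12.72 pos [0.4493 0.2625 0.0242] jaw -0.224 q7 -1.17 width 1.003 F [0.9 0.6 0.3] tilt [0.0034 0.0026]
turn (tool) [ 0.0026 -0.0034  0.    ] rows>=0.0
shift cm, after turn [-0.43  0.04  0.22]  before turn [-0.43  0.04  0.21] rows>=0.1
```

jog_arm(
  deltas=[0.003,-0.003,0,-0.3,0,0.2,0,0,0,0,-0.1,0,0.1,0,0,0,0,0,0,0,0,0,0,0,0,0,0,0],
)

```text
clock: 13.05
tool_pos: [0.4489, 0.2595, 0.0219]
orientation: [-2.454, -1.961, -0.003]
contact_force: [0.5, -0.0, 0.7]
gripper_width: 0.998
```

```bash
python3 plan.py .4487 .2582 .022 k
```

```text
t 13.05 pos [0.4489 0.2595 0.0219] jaw -0.222 q7 -1.17 width 0.998 F [ 0.5 -0.   0.7] tilt [0.0017 0.0011]
turn (tool) [ 0.0011 -0.0017  0.    ] rows>=0.0
shift cm, after turn [-0.14  0.01 -0.01]  before turn [-0.14  0.01 -0.01] rows>=0.0
```

jog_arm(
  deltas=[0,0,0,0,0,0,0.35,0,0,0,0,0,0,0.45,0,0,0,0,0,0,0.55,0,0,0,0,0,0,0.6,0,0,0,0,0,0,0.65,0,0,0,0,0,0,0.8,0,0,0,0,0,0,0.9,0,0,0,0,0,0,0.9,0,0,0,0,0,0,0.9],
  newtons=25,
)

```text
clock: 13.8
tool_pos: [0.4493, 0.2592, 0.0222]
orientation: [2.455, 1.96, 0.004]
contact_force: [-0.0, 0.3, -0.1]
gripper_width: 0.391
```

```bash
python3 plan.py .4487 .2582 .13 k
```

```text
t 13.80 pos [0.4493 0.2592 0.0222] jaw -0.223 q7 -1.17 width 0.391 F [-0.   0.3 -0.1] tilt [0.0017 0.0016]
turn (tool) [ 0.0016 -0.0017  0.    ] rows>=0.0
shift cm, after turn [ -0.11  -0.04 -10.78]  before turn [ -0.09  -0.02 -10.78] rows>=2.6
```

jog_arm(
  deltas=[0,0,0,0,0,-1,0.9,0,0,0,0,0,-2,0.9,0,0,0,0,0,-2.5,0.9,0,0,0,0,0,-2.5,0.9,0,0,0,0,0,-2,0.9,0,0,0,0,0,-1,0.9,0,0,0,0,0,0,0.9],
)

```text
clock: 14.38
tool_pos: [0.4452, 0.257, 0.1359]
orientation: [-2.452, -1.961, 0.012]
contact_force: [-0.1, 0.1, -1.2]
gripper_width: 0.394
```

```bash
python3 plan.py .6393 -.2829 .13 k
```

```text
t 14.38 pos [0.4452 0.257  0.1359] jaw -0.221 q7 -1.03 width 0.394 F [-0.1  0.1 -1.2] tilt [-0.0046 -0.006 ]
turn (tool) [-0.006   0.0046  0.    ] rows>=0.1
shift cm, after turn [-48.41  30.79   0.59]  before turn [-48.4   30.79   0.63] rows>=13.8
```

jog_arm(
  deltas=[-0.006,0.005,0,-1.5,1,0,0.9,0,0,0,-2.8,1.8,0,0.9,0,0,0,-2.8,1.8,0,0.9,0,0,0,-2.8,1.8,0,0.9,0,0,0,-2.8,1.8,0,0.9,0,0,0,-2.8,1.8,0,0.9,0,0,0,-2.8,1.8,0,0.9,0,0,0,-2.8,1.8,0,0.9,0,0,0,-2.8,1.8,0,0.9,0,0,0,-2.8,1.8,0,0.9,0,0,0,-2.8,1.8,0,0.9,0,0,0,-2.8,1.8,0,0.9,0,0,0,-2.8,1.8,0,0.9,0,0,0,-2.8,1.8,0,0.9,0,0,0,-2.8,1.8,0,0.9,0,0,0,-2.8,1.8,0,0.9,0,0,0,-2,1.3,0,0.9,0,0,0,-1,0.7,0,0.9,0,0,0,0,0,0,0.9,0,0,0,0,0,0,0.9],
)

```text
clock: 16.05
tool_pos: [0.6284, -0.2837, 0.1028]
orientation: [-2.42, -1.957, 0.04]
contact_force: [0.1, 0.5, -1.6]
gripper_width: 0.388
```

```bash
python3 plan.py .6393 -.2829 .06 k
```

```text
t 16.05 pos [ 0.6284 -0.2837  0.1028] jaw -0.211 q7 -0.04 width 0.388 F [ 0.1  0.5 -1.6] tilt [-0.0016 -0.039 ]
turn (tool) [-0.039   0.0016  0.    ] rows>=0.3
shift cm, after turn [0.3  1.05 4.28]  before turn [0.31 1.21 4.24] rows>=1.1
```

jog_arm(
  deltas=[-0.039,0.002,0,0.3,1.1,0.5,0.9,-0.01,0,0,0.1,0.3,1,0.9,0,0,0,0,0.2,1,0.9,0,0,0,0,0,1,0.9,0,0,0,0,0,0,0.9,0,0,0,0,0,0,0.9],
)

```text
clock: 16.55
tool_pos: [0.6411, -0.2727, 0.0605]
orientation: [-2.431, -1.983, -0.007]
contact_force: [0.2, 0.3, -0.7]
gripper_width: 0.391
```

```bash
python3 plan.py .6393 -.2829 .05 k
```

```text
t 16.55 pos [ 0.6411 -0.2727  0.0605] jaw -0.202 q7 -0.07 width 0.391 F [ 0.2  0.3 -0.7] tilt [ 0.0062 -0.0001]
turn (tool) [-0.0001 -0.0062 -0.    ] rows>=0.0
shift cm, after turn [-1.04  0.03  1.05]  before turn [-1.05  0.03  1.04] rows>=0.4
```

jog_arm(
  deltas=[0,-0.006,0,-0.8,0,0.4,0.9,0,0,0,-0.3,0,0.4,0.9,0,0,0,0,0,0.2,0.9,0,0,0,0,0,0,0.9,0,0,0,0,0,0,0.9],
)

```text
clock: 16.97
tool_pos: [0.6388, -0.2836, 0.05]
orientation: [2.433, 1.987, -0.001]
contact_force: [0.4, 0.0, -1.6]
gripper_width: 0.392
```

```bash
python3 plan.py .6393 -.2829 .027 k
```

```text
t 16.97 pos [ 0.6388 -0.2836  0.05  ] jaw -0.201 q7 -0.06 width 0.392 F [ 0.4  0.  -1.6] tilt [-0.0006 -0.0003]
turn (tool) [-0.0003  0.0006  0.    ] rows>=0.0
shift cm, after turn [0.08 0.04 2.3 ]  before turn [0.08 0.04 2.3 ] rows>=0.6
```

jog_arm(
  deltas=[0,0,0,0.1,0,0.5,0.9,0,0,0,0,0,0.5,0.9,0,0,0,0,0,0.4,0.9,0,0,0,0,0,0.2,0.9,0,0,0,0,0,0,0.9],
)

```text
clock: 17.38
tool_pos: [0.6398, -0.2833, 0.0335]
orientation: [2.432, 1.985, 0.001]
contact_force: [0.3, -0.3, -2.0]
gripper_width: 0.395
```

```bash
python3 plan.py .6393 -.2829 .027 k; python3 -c "
from h import *
a=ctrl.snapshot('scene')[:,:,::-1]
cv2.imwrite('pics/a4.png',cv2.resize(a[170:350,40:280],None,fx=3,fy=3))"
```

```text
t 17.38 pos [ 0.6398 -0.2833  0.0335] jaw -0.202 q7 -0.07 width 0.395 F [ 0.3 -0.3 -2. ] tilt [-0.001   0.0019]
turn (tool) [ 0.0019  0.001  -0.    ] rows>=0.0
shift cm, after turn [ 0.03 -0.06  0.65]  before turn [ 0.03 -0.06  0.65] rows>=0.2
```

View pics/a4.png

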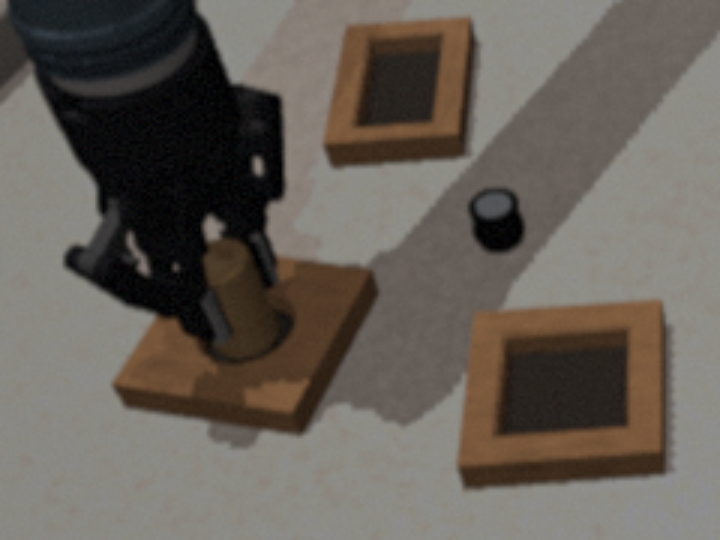

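The thin roll is inside its round recess (crop 250,340); finish the descent gently.

jog_arm(
  deltas=[0,0,0,0,0,0.3,0.9,0,0,0,0,0,0.2,0.9,0,0,0,0,0,0.1,0.9,0,0,0,0,0,0,0.9],
)

```text
clock: 17.77
tool_pos: [0.6403, -0.2833, 0.0274]
orientation: [2.432, 1.985, 0.002]
contact_force: [0.5, 0.4, -1.4]
gripper_width: 0.393
```

jog_arm(
  deltas=[0,0,0,0,0,0.15,0.9],
)

```text
clock: 17.85
tool_pos: [0.6404, -0.2833, 0.0272]
orientation: [2.432, 1.985, 0.001]
contact_force: [-4.0, 0.9, 12.3]
gripper_width: 0.39
```

jog_arm(
  deltas=[0,0,0,0,0,0,0.58,0,0,0,0,0,0,0.52,0,0,0,0,0,0,0.45,0,0,0,0,0,0,0.35,0,0,0,0,0,0,0.3,0,0,0,0,0,0,0.3],
)

```text
clock: 18.35
tool_pos: [0.6431, -0.2841, 0.03]
orientation: [2.428, 1.981, 0.005]
contact_force: [0.3, 0.0, -0.3]
gripper_width: 0.7
```

jog_arm(
  deltas=[0,0,0,0,0,-1,0.3,0,0,0,0,0,-2,0.3,0,0,0,0,0,-2.5,0.3,0,0,0,0,0,-2.5,0.2,0,0,0,0,0,-1.5,0,0,0,0,0,0,0,0,0,0,0,0,0,0,0],
)

```text
clock: 18.93
tool_pos: [0.6412, -0.2831, 0.1301]
orientation: [2.43, 1.984, 0.003]
contact_force: [-0.4, 0.8, -0.5]
gripper_width: 1.001
```

```bash
python3 plan.py .6466 .0787 .12 -0.22; python3 -c "
from h import *
a=ctrl.snapshot('scene')[:,:,::-1]
cv2.imwrite('pics/a5.png',cv2.resize(a[170:350,40:280],None,fx=3,fy=3))"
```

```text
t 18.93 pos [ 0.6412 -0.2831  0.1301] jaw -0.201 q7 -0.03 width 1.001 F [-0.4  0.8 -0.5] tilt [-0.0014  0.0049]
turn (tool) [0.0049 0.0013 0.0186] rows>=0.2
shift cm, after turn [35.42 -7.37  1.01]  before turn [35.55 -6.71  0.92] rows>=8.7
```

View pics/a5.png

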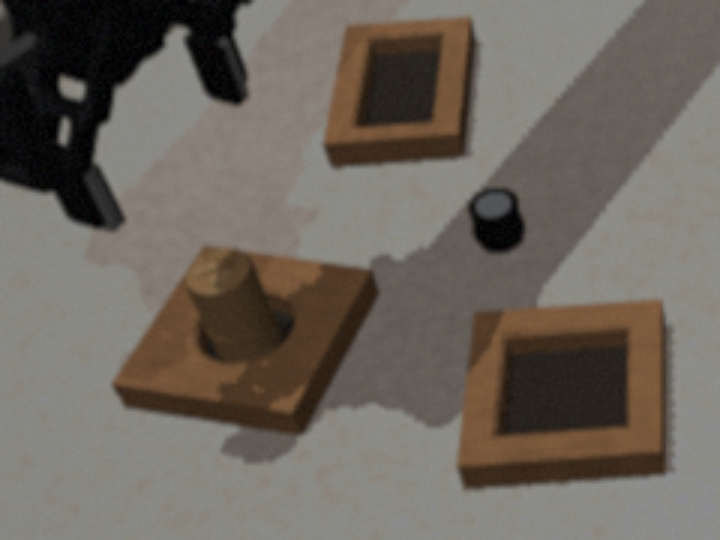

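jog_arm(
  deltas=[0.005,0,0.019,1.5,-0.3,0,0,0,0,0,2.8,-0.6,0,0,0,0,0,3.2,-0.7,0,0,0,0,0,3.2,-0.7,0,0,0,0,0,3.2,-0.7,0,0,0,0,0,3.2,-0.7,0,0,0,0,0,3.2,-0.7,0,0,0,0,0,3.2,-0.7,0,0,0,0,0,3.2,-0.7,0,0,0,0,0,3.2,-0.6,0,0,0,0,0,2.5,-0.5,0,0,0,0,0,1.5,-0.3,0,0,0,0,0,0.8,-0.1,0,0,0,0,0,0,0,0,0,0,0,0,0,0,0,0],
)

```text
clock: 20.23
tool_pos: [0.6321, 0.081, 0.1039]
orientation: [-2.444, -1.94, 0.047]
contact_force: [-0.3, -0.8, 0.3]
gripper_width: 1.0
```

```bash
python3 plan.py .6466 .0787 .10 -0.22
```

```text
t 20.23 pos [0.6321 0.081  0.1039] jaw -0.229 q7 -0.64 width 1.000 F [-0.3 -0.8  0.3] tilt [-0.0107 -0.0354]
turn (tool) [-0.0355  0.0106 -0.0087] rows>=0.3
shift cm, after turn [0.09 1.47 0.39]  before turn [0.11 1.48 0.33] rows>=0.4
```

jog_arm(
  deltas=[-0.035,0.011,-0.009,0.1,1.4,0,0,-0.01,0,0,0,0.4,0.3,0,0,0,0,0,0,0,0,0,0,0,0,0,0,0],
)

```text
clock: 20.57
tool_pos: [0.6493, 0.0695, 0.0975]
orientation: [2.453, 1.948, 0.0]
contact_force: [0.2, 0.5, 0.1]
gripper_width: 1.002
```

```bash
python3 plan.py .6466 .0787 .022 -0.22
```

```text
t 20.57 pos [0.6493 0.0695 0.0975] jaw -0.228 q7 -0.64 width 1.002 F [0.2 0.5 0.1] tilt [-0.0055  0.0073]
turn (tool) [ 0.0073  0.0055 -0.0081] rows>=0.1
shift cm, after turn [ 0.84 -0.47  7.55]  before turn [ 0.88 -0.53  7.54] rows>=1.8
```

jog_arm(
  deltas=[0.007,0.005,-0.008,0.8,-0.4,1,0,0,0,0,0.2,-0.1,1.5,0,0,0,0,0,0,1.5,0,0,0,0,0,0,1.2,0,0,0,0,0,0,0,0,0,0,0,0,0,0,0],
)

```text
clock: 21.07
tool_pos: [0.6445, 0.0772, 0.0378]
orientation: [-2.455, -1.958, 0.009]
contact_force: [0.2, 0.4, 0.8]
gripper_width: 0.999
```

```bash
python3 plan.py .6466 .0787 .022 -0.22
```

```text
t 21.07 pos [0.6445 0.0772 0.0378] jaw -0.224 q7 -0.67 width 0.999 F [0.2 0.4 0.8] tilt [-0.0034 -0.0051]
turn (tool) [-0.0051  0.0034 -0.0045] rows>=0.1
shift cm, after turn [0.19 0.17 1.58]  before turn [0.19 0.18 1.57] rows>=0.4
```

jog_arm(
  deltas=[-0.005,0.003,-0.005,0.2,0.1,0.8,0,0,0,0,0,0,0.5,0,0,0,0,0,0,0.3,0,0,0,0,0,0,0,0],
)

```text
clock: 21.4
tool_pos: [0.6455, 0.0796, 0.0195]
orientation: [-2.45, -1.966, 0.001]
contact_force: [0.2, -0.2, -0.3]
gripper_width: 0.997
```

```bash
python3 plan.py .6466 .0787 .022 -0.22
```

```text
t 21.40 pos [0.6455 0.0796 0.0195] jaw -0.218 q7 -0.68 width 0.997 F [ 0.2 -0.2 -0.3] tilt [-0.0001 -0.0007]
turn (tool) [-0.0007  0.0001  0.0019] rows>=0.0
shift cm, after turn [-0.07  0.12 -0.25]  before turn [-0.07  0.12 -0.25] rows>=0.1
```

jog_arm(
  deltas=[0,0,0,0,0.1,-0.3,0.2,0,0,0,0,0,0,0.35,0,0,0,0,0,0,0.4,0,0,0,0,0,0,0.45,0,0,0,0,0,0,0.6,0,0,0,0,0,0,0.8,0,0,0,0,0,0,0.8,0,0,0,0,0,0,0.8],
  newtons=30,
)

```text
clock: 22.07
tool_pos: [0.6471, 0.0797, 0.0239]
orientation: [2.45, 1.966, 0.002]
contact_force: [-0.4, -0.2, -0.7]
gripper_width: 0.558
```

```bash
python3 plan.py .6466 .0787 .14 -0.22
```

```text
t 22.07 pos [0.6471 0.0797 0.0239] jaw -0.218 q7 -0.67 width 0.558 F [-0.4 -0.2 -0.7] tilt [0.0006 0.0009]
turn (tool) [ 0.0009 -0.0006  0.002 ] rows>=0.0
shift cm, after turn [ -0.11  -0.03 -11.61]  before turn [ -0.1   -0.02 -11.61] rows>=2.8
```

jog_arm(
  deltas=[0,0,0,0,0,-1,0.8,0,0,0,0,0,-2,0.8,0,0,0,0,0,-2.5,0.8,0,0,0,0,0,-2.5,0.8,0,0,0,0,0,-2,0.8,0,0,0,0,0,-1,0.8,0,0,-0.08,0,0,0,0.8,0,0,-0.08,0,0,0,0.8,0,0,-0.08,0,0,0,0.8,0,0,-0.08,0,0,0,0.8,0,0,-0.08,0,0,0,0.8,0,0,-0.06,0,0,0,0.8,0,0,0,0,0,0,0.8,0,0,0,0,0,0,0.8],
)

```text
clock: 23.23
tool_pos: [0.6387, 0.0754, 0.1339]
orientation: [-1.905, -2.486, 0.023]
contact_force: [0.4, 0.4, -3.4]
gripper_width: 0.558
```

```bash
python3 plan.py .6489 -.1049 .12 0.241
```

```text
t 23.23 pos [0.6387 0.0754 0.1339] jaw 0.263 q7 -0.18 width 0.558 F [ 0.4  0.4 -3.4] tilt [-0.0013 -0.0172]
turn (tool) [-0.0171  0.0015  0.0218] rows>=0.2
shift cm, after turn [-17.75  -3.31   1.39]  before turn [-17.68  -3.67   1.47] rows>=4.3
```

jog_arm(
  deltas=[-0.017,0.002,0.022,-1,-0.2,-0.2,0.8,0,0,0,-2,-0.4,-0.2,0.8,0,0,0,-2.5,-0.5,0,0.8,0,0,0,-2.8,-0.5,0,0.8,0,0,0,-2.8,-0.5,0,0.8,0,0,0,-2.5,-0.5,0,0.8,0,0,0,-2,-0.4,0,0.8,0,0,0,-1.2,-0.3,0,0.8,0,0,0,-0.5,0,0,0.8,0,0,0,0,0,0,0.8,0,0,0,0,0,0,0.8],
)

```text
clock: 24.15
tool_pos: [0.643, -0.1132, 0.1364]
orientation: [1.962, 2.452, -0.002]
contact_force: [-0.2, 1.0, -3.9]
gripper_width: 0.557
```

```bash
python3 plan.py .6489 -.1049 .07 0.241
```

```text
t 24.15 pos [ 0.643  -0.1132  0.1364] jaw 0.221 q7 0.09 width 0.557 F [-0.2  1.  -3.9] tilt [-0.0016 -0.0001]
turn (tool) [-0.0001  0.0016 -0.0197] rows>=0.2
shift cm, after turn [0.67 0.78 6.64]  before turn [0.69 0.76 6.63] rows>=1.6
```

jog_arm(
  deltas=[0,0.002,-0.02,0.7,0.7,1,0.8,0,0,0,0.1,0.2,1.5,0.8,0,0,0,0,0.1,1.5,0.8,0,0,0,0,0,1.5,0.8,0,0,0,0,0,0.5,0.8,0,0,0,0,0,0,0.8,0,0,0,0,0,0,0.8],
)

```text
clock: 24.73
tool_pos: [0.6522, -0.0835, 0.0693]
orientation: [-1.906, -2.488, -0.014]
contact_force: [0.1, 0.6, -3.6]
gripper_width: 0.552
```

```bash
python3 plan.py .6489 -.1049 .053 0.241
```

```text
t 24.73 pos [ 0.6522 -0.0835  0.0693] jaw 0.263 q7 0.06 width 0.552 F [ 0.1  0.6 -3.6] tilt [0.0115 0.0022]
turn (tool) [ 0.0021 -0.0115  0.0222] rows>=0.2
shift cm, after turn [-2.   -0.83  1.63]  before turn [-2.   -0.88  1.61] rows>=0.7
```

jog_arm(
  deltas=[0.002,-0.011,0.02,-1.2,-0.5,0.3,0.8,0,0,0,-0.7,-0.3,0.3,0.8,0,0,0,-0.2,0,0.2,0.8,0,0,0,0,0,0,0.8,0,0,0,0,0,0,0.8],
)

```text
clock: 25.15
tool_pos: [0.6511, -0.1071, 0.0622]
orientation: [1.934, 2.471, 0.002]
contact_force: [-0.1, 0.8, -2.8]
gripper_width: 0.557
```

```bash
python3 plan.py .6489 -.1049 .053 0.241
```

```text
t 25.15 pos [ 0.6511 -0.1071  0.0622] jaw 0.243 q7 0.06 width 0.557 F [-0.1  0.8 -2.8] tilt [-0.0019  0.0029]
turn (tool) [0.0029 0.0019 0.0015] rows>=0.0
shift cm, after turn [ 0.27 -0.16  0.92]  before turn [ 0.27 -0.16  0.92] rows>=0.2
```

jog_arm(
  deltas=[0.003,0.002,0,0.2,-0.15,0.6,0.8,0,0,0,0,0,0.4,0.8,0,0,0,0,0,0,0.8,0,0,0,0,0,0,0.8],
)

```text
clock: 25.48
tool_pos: [0.65, -0.1069, 0.0526]
orientation: [1.938, 2.47, 0.002]
contact_force: [-1.0, -0.0, -3.3]
gripper_width: 0.56
```

```bash
python3 plan.py .6489 -.1049 .029 0.241; python3 -c "
from h import *
a=ctrl.snapshot('scene')[:,:,::-1]
cv2.imwrite('pics/a6.png',cv2.resize(a[190:350,140:360],None,fx=3,fy=3))"
```

```text
t 25.48 pos [ 0.65   -0.1069  0.0526] jaw 0.240 q7 0.06 width 0.560 F [-1.  -0.  -3.3] tilt [-0.001  0.002]
turn (tool) [ 0.002   0.001  -0.0008] rows>=0.0
shift cm, after turn [ 0.22 -0.06  2.36]  before turn [ 0.22 -0.06  2.36] rows>=0.6
```

View pics/a6.png

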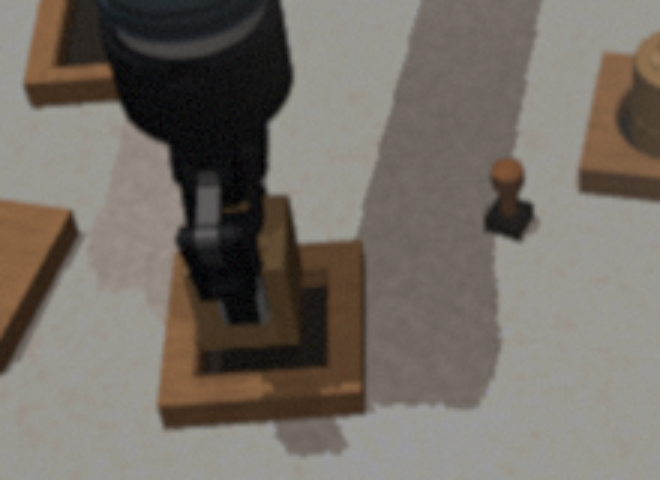

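jog_arm(
  deltas=[0.002,0.001,0,0.2,-0.05,0.3,0.8,0,0,0,0.1,0,0.2,0.8,0,0,0,0,0,0,0.8,0,0,0,0,0,0,0.8],
)

```text
clock: 25.87
tool_pos: [0.6488, -0.1028, 0.0472]
orientation: [-1.938, -2.472, -0.001]
contact_force: [0.1, -0.1, -4.2]
gripper_width: 0.556
```

```bash
python3 plan.py .6489 -.1049 .029 0.241; cat > ov.py <<'E'
import sys
from h import *
# ov.py out packet dz tray
F={'thick_round_tray':(.469,.0888,3.132),'thin_round_tray':(.6393,-.2829,-.03),'square_tray':(.6489,-.1049,1.812),'oblong_tray':(.433,-.2747,.265)}
out,pk,zb,tr=sys.argv[1],sys.argv[2],float(sys.argv[3]),sys.argv[4]
s=ctrl.observe(); R=Rot.from_rotvec(s['orientation']).as_matrix(); jd=np.arctan2(R[1,1],R[0,1]); p=s['tool_pos']
a=ctrl.snapshot('scene')[:,:,::-1]
x,y,yw=F[tr]; c=proj('scene',[[x,y,.03]])[0].astype(int)-[100,80]; K2=4
b=cv2.resize(a[c[1]:c[1]+150,c[0]:c[0]+200],None,fx=K2,fy=K2)
P=pts(pk,p[0],p[1],jd-np.pi/2 if pk!='square_packet' else jd,S[pk][3]); P[:,2]+=p[2]-zb
q=(proj('scene',P)-c+.5)*K2; m=len(q)//2
cv2.polylines(b,[np.int32(q[:m])],1,(255,0,0),1); cv2.polylines(b,[np.int32(q[m:])],1,(0,255,0),1)
cv2.imwrite('pics/'+out,b)
E
python3 ov.py a7.png square_packet .0239 square_tray
```

```text
t 25.87 pos [ 0.6488 -0.1028  0.0472] jaw 0.241 q7 0.05 width 0.556 F [ 0.1 -0.1 -4.2] tilt [0.0006 0.0002]
turn (tool) [ 0.0002 -0.0006  0.0003] rows>=0.0
shift cm, after turn [-0.2  -0.04  1.82]  before turn [-0.2  -0.04  1.82] rows>=0.4
```

View pics/a7.png

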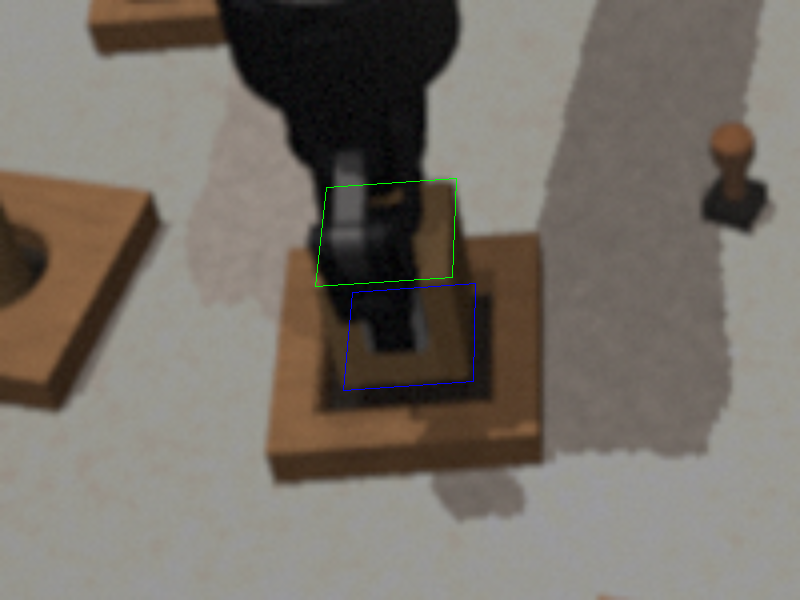

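The packet (base outline 345–473) sits over the recess (320–493) with room on both sides. Lower it.

jog_arm(
  deltas=[0,0,0,-0.15,0,0.5,0.8,0,0,0,0,0,0.5,0.8,0,0,0,0,0,0.3,0.8,0,0,0,0,0,0.1,0.8,0,0,0,0,0,0,0.8],
)

```text
clock: 26.33
tool_pos: [0.6494, -0.1045, 0.0318]
orientation: [-1.938, -2.473, -0.001]
contact_force: [-0.0, 0.2, -3.4]
gripper_width: 0.561
```

jog_arm(
  deltas=[0,0,0,0,0,0.2,0.8],
)

```text
clock: 26.42
tool_pos: [0.6496, -0.1047, 0.0298]
orientation: [1.938, 2.472, 0.001]
contact_force: [0.4, 0.1, -3.9]
gripper_width: 0.56
```

jog_arm(
  deltas=[0,0,0,0,0,0.1,0.8],
)

```text
clock: 26.5
tool_pos: [0.6495, -0.1047, 0.0289]
orientation: [-1.938, -2.472, -0.001]
contact_force: [-1.6, 0.0, 1.9]
gripper_width: 0.56
```

jog_arm(
  deltas=[0,0,0,0,0,0.1,0.8],
)

```text
clock: 26.58
tool_pos: [0.6495, -0.1046, 0.0289]
orientation: [-1.938, -2.472, 0.0]
contact_force: [-3.2, -0.9, 6.1]
gripper_width: 0.557
```

jog_arm(
  deltas=[0,0,0,0,0,0,0.42,0,0,0,0,0,0,0.38,0,0,0,0,0,0,0.3,0,0,0,0,0,0,0.2,0,0,0,0,0,0,0.15,0,0,0,0,0,0,0.15],
)

```text
clock: 27.08
tool_pos: [0.6547, -0.1045, 0.033]
orientation: [1.933, 2.466, 0.009]
contact_force: [-0.5, 0.5, 0.3]
gripper_width: 0.851
```

jog_arm(
  deltas=[0,0,0,0,0,-1,0.15,0,0,0,0,0,-2,0.15,0,0,0,0,0,-2.5,0.15,0,0,0,0,0,-2.5,0.1,0,0,0,0,0,-2,0,0,0,0,0,0,0,0,0,0,0,0,0,0,0],
)

```text
clock: 27.67
tool_pos: [0.6527, -0.1041, 0.1391]
orientation: [1.933, 2.468, 0.008]
contact_force: [0.1, -0.2, -0.4]
gripper_width: 1.001
```

```bash
python3 plan.py .6406 .2863 .13 .96;  python3 ov.py a8.png square_packet .0289 square_tray
```

```text
t 27.67 pos [ 0.6527 -0.1041  0.1391] jaw 0.242 q7 0.10 width 1.001 F [ 0.1 -0.2 -0.4] tilt [-0.0022  0.0083]
turn (tool) [ 0.0071  0.0051 -0.7181] rows>=5.7
shift cm, after turn [23.38 31.28  0.91]  before turn [38.19  8.17  0.89] rows>=9.4
```

View pics/a8.png

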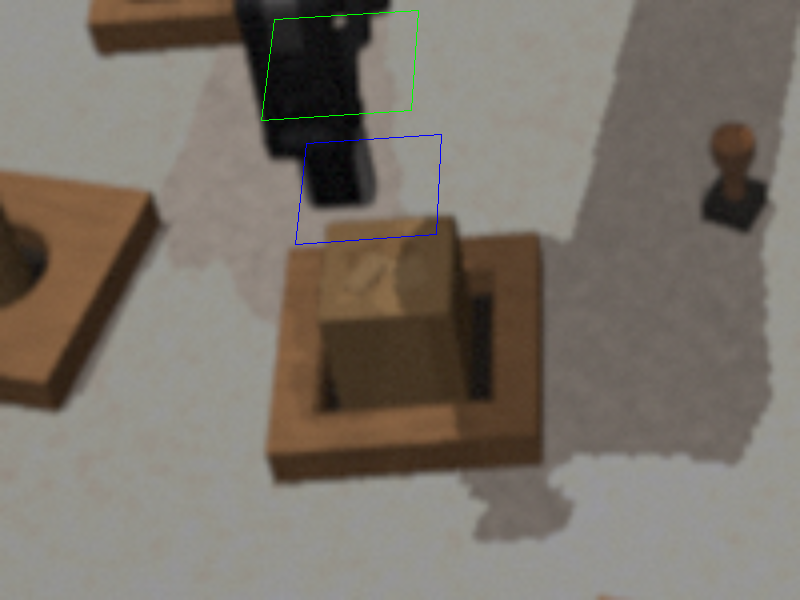

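The square packet is down in its recess (base 330–468 within 315–493). Next the oblong.

jog_arm(
  deltas=[0.007,0.005,-0.1,0,0,0,0,0,0,-0.1,0,0,0,0,0,0,-0.1,0,0,0,0,0,0,-0.1,0,0,0,0,0,0,-0.1,0,0,0,0,0,0,-0.1,0,0,0,0,0,0,-0.1,0,0,0,0,0,0,0,0,0,0,0,0,0,0,0,0,0,0],
)

```text
clock: 28.47
tool_pos: [0.6458, -0.1035, 0.1277]
orientation: [-0.916, -2.986, -0.0]
contact_force: [-0.6, 0.4, 0.3]
gripper_width: 1.0
```

```bash
python3 plan.py .6406 .2863 .13 .96
```

```text
t 28.47 pos [ 0.6458 -0.1035  0.1277] jaw 0.975 q7 0.76 width 1.000 F [-0.6  0.4  0.3] tilt [ 0.0171 -0.0051]
turn (tool) [-0.0052 -0.017   0.0153] rows>=0.2
shift cm, after turn [22.78 31.64 -0.23]  before turn [ 2.230e+01  3.198e+01 -1.000e-02] rows>=9.3
```

jog_arm(
  deltas=[-0.005,-0.017,0.015,1,1.5,-0.2,0,0,0,0,1.8,2.6,-0.1,0,0,0,0,1.8,2.6,-0.1,0,0,0,0,1.8,2.6,-0.1,0,0,0,0,1.8,2.6,-0.1,0,0,0,0,1.8,2.6,-0.1,0,0,0,0,1.8,2.6,0,0,0,0,0,1.8,2.6,0,0,0,0,0,1.8,2.6,0,0,0,0,0,1.8,2.6,0,0,0,0,0,1.8,2.6,0,0,0,0,0,1.8,2.5,0,0,0,0,0,1.3,1.8,0,0,0,0,0,0.6,0.8,0,0,0,0,0,0,0,0,0,0,0,0,0,0,0,0],
)

```text
clock: 29.8
tool_pos: [0.6501, 0.3018, 0.1182]
orientation: [-1.016, -2.957, 0.023]
contact_force: [-0.0, -0.6, -0.6]
gripper_width: 0.998
```

```bash
python3 plan.py .6406 .2863 .1 .96
```

```text
t 29.80 pos [0.6501 0.3018 0.1182] jaw 0.909 q7 0.10 width 0.998 F [-0.  -0.6 -0.6] tilt [ 0.0093 -0.0186]
turn (tool) [-0.0184 -0.0098 -0.0508] rows>=0.4
shift cm, after turn [-0.11 -1.81  1.82]  before turn [-0.22 -1.77  1.85] rows>=0.6
```

jog_arm(
  deltas=[-0.018,-0.01,-0.05,-0.2,-1.2,0.5,0,0,0,0,0,-0.5,0.5,0,0,0,0,0,0,0.5,0,0,0,0,0,0,0,0,0,0,0,0,0,0,0],
)

```text
clock: 30.22
tool_pos: [0.6438, 0.2761, 0.101]
orientation: [0.965, 2.987, -0.012]
contact_force: [0.3, 0.0, -0.2]
gripper_width: 1.005
```

```bash
python3 plan.py .6406 .2863 .022 .96
```

```text
t 30.22 pos [0.6438 0.2761 0.101 ] jaw 0.946 q7 0.14 width 1.005 F [ 0.3  0.  -0.2] tilt [-0.0046 -0.0063]
turn (tool) [-0.0063  0.0046 -0.0143] rows>=0.1
shift cm, after turn [0.84 0.65 7.9 ]  before turn [0.89 0.69 7.89] rows>=1.9
```

jog_arm(
  deltas=[-0.006,0.005,-0.014,0.8,0.6,1,0,0,0,0,0.1,0.1,1.5,0,0,0,0,0,0,1.5,0,0,0,0,0,0,1.5,0,0,0,0,0,0,0,0,0,0,0,0,0,0,0],
)

```text
clock: 30.72
tool_pos: [0.6414, 0.2869, 0.0388]
orientation: [-0.949, -2.993, -0.0]
contact_force: [0.6, -0.1, -1.2]
gripper_width: 0.997
```

```bash
python3 plan.py .6406 .2863 .022 .96; python3 ov.py a9.png oblong_packet .022 thick_round_tray; python3 -c "
from h import *
a=ctrl.snapshot('scene')[:,:,::-1]
cv2.imwrite('pics/a10.png',cv2.resize(a[220:380,400:600],None,fx=3,fy=3))"
```

```text
t 30.72 pos [0.6414 0.2869 0.0388] jaw 0.957 q7 0.11 width 0.997 F [ 0.6 -0.1 -1.2] tilt [ 0.0015 -0.0004]
turn (tool) [-0.0004 -0.0015 -0.0032] rows>=0.0
shift cm, after turn [ 0.04 -0.1   1.68]  before turn [ 0.03 -0.09  1.68] rows>=0.4
```

View pics/a10.png

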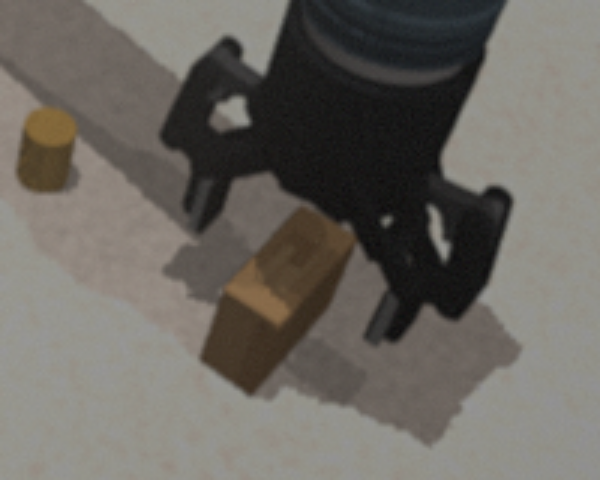

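The jaws straddle the oblong packet square to its long sides. Down and close.

jog_arm(
  deltas=[0,-0.002,-0.003,0,-0.1,0.7,0,0,0,0,0,0,0.5,0,0,0,0,0,0,0.1,0,0,0,0,0,0,0,0],
)

```text
clock: 31.15
tool_pos: [0.6422, 0.2867, 0.0272]
orientation: [0.944, 2.993, 0.003]
contact_force: [-0.4, -0.5, 0.5]
gripper_width: 1.0
```

```bash
python3 plan.py .6406 .2863 .022 .96
```

```text
t 31.15 pos [0.6422 0.2867 0.0272] jaw 0.960 q7 0.10 width 1.000 F [-0.4 -0.5  0.5] tilt [-0.0028  0.0028]
turn (tool) [ 0.0028  0.0028 -0.0001] rows>=0.0
shift cm, after turn [ 0.11 -0.13  0.52]  before turn [ 0.11 -0.13  0.52] rows>=0.1
```

jog_arm(
  deltas=[0.003,0.003,0,0.1,-0.1,0.4,0.1,0,0,0,0,0,0,0.35,0,0,0,0,0,0,0.5,0,0,0,0,0,0,0.6,0,0,0,0,0,0,0.65,0,0,0,0,0,0,0.7,0,0,0,0,0,0,0.85,0,0,0,0,0,0,0.9,0,0,0,0,0,0,0.9,0,0,0,0,0,0,0.9],
  newtons=35,
)

```text
clock: 31.98
tool_pos: [0.6414, 0.2861, 0.0242]
orientation: [0.945, 2.995, -0.0]
contact_force: [-0.5, 0.2, -0.1]
gripper_width: 0.348
```

```bash
python3 plan.py .6406 .2863 .022 .96
```

```text
t 31.98 pos [0.6414 0.2861 0.0242] jaw 0.959 q7 0.10 width 0.348 F [-0.5  0.2 -0.1] tilt [-0.0008  0.0001]
turn (tool) [ 0.0001  0.0008 -0.0006] rows>=0.0
shift cm, after turn [ 0.07 -0.03  0.22]  before turn [ 0.07 -0.03  0.22] rows>=0.1
```

jog_arm(
  deltas=[0,0,0,0,0,-1,0.9,0,0,0,0,0,-2,0.9,0,0,0,0,0,-2.5,0.9,0,0,0,0,0,-2.5,0.9,0,0,0,0,0,-2.5,0.9,0,0,0,0,0,-1.5,0.9,0,0,0.06,0,0,0,0.9,0,0,0.1,0,0,0,0.9,0,0,0.1,0,0,0,0.9,0,0,0.1,0,0,0,0.9,0,0,0.1,0,0,0,0.9,0,0,0.1,0,0,0,0.9,0,0,0.1,0,0,0,0.9,0,0,0.1,0,0,0,0.9,0,0,0.1,0,0,0,0.9,0,0,0.1,0,0,0,0.9,0,0,0.06,0,0,0,0.9,0,0,0,0,0,0,0.9,0,0,0,0,0,0,0.9],
)

```text
clock: 33.57
tool_pos: [0.6307, 0.2827, 0.1431]
orientation: [-2.33, -2.097, 0.033]
contact_force: [-0.3, 0.4, -2.3]
gripper_width: 0.346
```

```bash
python3 plan.py .433 -.2747 .15 -1.306;python3 plan.py .433 -.2747 .15 k
```

```text
t 33.57 pos [0.6307 0.2827 0.1431] jaw -0.105 q7 -0.81 width 0.346 F [-0.3  0.4 -2.3] tilt [-0.0114 -0.0193]
turn (tool) [-0.0101  0.0215  1.201 ] rows>=9.6
shift cm, after turn [-33.67  48.63  -0.69]  before turn [-57.51 -13.83   0.23] rows>=14.2
t 33.57 pos [0.6307 0.2827 0.1431] jaw -0.105 q7 -0.81 width 0.346 F [-0.3  0.4 -2.3] tilt [-0.0114 -0.0193]
turn (tool) [-0.0193  0.0114  0.0001] rows>=0.2
shift cm, after turn [-57.51 -13.82  -0.69]  before turn [-57.51 -13.83   0.23] rows>=14.2
```

jog_arm(
  deltas=[-0.019,0.011,0,-1.6,-0.4,-0.3,0.9,0,0,0,-3.1,-0.75,-0.2,0.9,0,0,0,-3.1,-0.75,-0.2,0.9,0,0,0,-3.1,-0.75,-0.2,0.9,0,0,0,-3.1,-0.75,-0.2,0.9,0,0,0,-3.1,-0.75,-0.2,0.9,0,0,0,-3.1,-0.75,-0.2,0.9,0,0,0,-3.1,-0.75,-0.1,0.9,0,0,0,-3.1,-0.75,-0.1,0.9,0,0,0,-3.1,-0.75,-0.1,0.9,0,0,0,-3.1,-0.75,-0.1,0.9,0,0,0,-3.1,-0.75,-0.1,0.9,0,0,0,-3.1,-0.75,-0.1,0.9,0,0,0,-3.1,-0.75,-0.1,0.9,0,0,0,-3.1,-0.75,-0.1,0.9,0,0,0,-3.1,-0.75,0,0.9,0,0,0,-3.1,-0.75,0,0.9,0,0,0,-3,-0.7,0,0.9,0,0,0,-2,-0.5,0,0.9,0,0,0,-1,-0.2,0,0.9],
)

```text
clock: 35.23
tool_pos: [0.4346, -0.2893, 0.1635]
orientation: [-2.269, -2.166, -0.006]
contact_force: [-0.3, -0.5, -2.8]
gripper_width: 0.346
```

jog_arm(
  deltas=[0,0,0,0,0,0,0.9,0,0,0,0,0,0,0.9],
)

```text
clock: 35.4
tool_pos: [0.4334, -0.2918, 0.1635]
orientation: [-2.274, -2.162, -0.006]
contact_force: [-0.1, 0.4, -2.1]
gripper_width: 0.348
```

```bash
python3 plan.py .433 -.2747 .12 -1.306
```

```text
t 35.40 pos [ 0.4334 -0.2918  0.1635] jaw -0.050 q7 0.38 width 0.348 F [-0.1  0.4 -2.1] tilt [ 0.0057 -0.0007]
turn (tool) [-0.0042 -0.0045  1.2556] rows>=10.1
shift cm, after turn [ 0.4  -1.66  4.35]  before turn [ 1.68 -0.13  4.36] rows>=1.1
```

jog_arm(
  deltas=[-0.004,-0.004,0.056,1.4,-0.1,0.2,0.9,0,0,0.1,0.2,0,0.4,0.9,0,0,0.1,0,0,0.4,0.9,0,0,0.1,0,0,0.4,0.9,0,0,0.1,0,0,0.4,0.9,0,0,0.1,0,0,0.4,0.9,0,0,0.1,0,0,0.4,0.9,0,0,0.1,0,0,0.4,0.9,0,0,0.1,0,0,0.4,0.9,0,0,0.1,0,0,0.4,0.9,0,0,0.1,0,0,0,0.9,0,0,0.1,0,0,0,0.9,0,0,0.08,0,0,0,0.9,0,0,0,0,0,0,0.9,0,0,0,0,0,0,0.9],
)

```text
clock: 36.65
tool_pos: [0.4499, -0.2295, 0.124]
orientation: [-3.086, -0.46, -0.016]
contact_force: [-0.1, -0.1, -3.3]
gripper_width: 0.346
```

```bash
python3 plan.py .433 -.2747 .07 -1.306
```

```text
t 36.65 pos [ 0.4499 -0.2295  0.124 ] jaw -1.275 q7 -0.92 width 0.346 F [-0.1 -0.1 -3.3] tilt [ 0.0132 -0.0195]
turn (tool) [-0.0197 -0.0129  0.0312] rows>=0.3
shift cm, after turn [-2.82  3.92  5.4 ]  before turn [-3.01  3.94  5.29] rows>=1.7
```

jog_arm(
  deltas=[-0.02,-0.013,0.03,-0.9,1.2,0.3,0.9,0,0,0,-0.9,1.2,0.5,0.9,0,0,0,-0.6,0.8,0.5,0.9,0,0,0,-0.3,0.4,0.5,0.9,0,0,0,0,0,0.3,0.9,0,0,0,0,0,0,0.9,0,0,0,0,0,0,0.9],
)

```text
clock: 37.23
tool_pos: [0.4378, -0.2641, 0.1018]
orientation: [-3.106, -0.451, -0.005]
contact_force: [-0.8, 0.5, -3.4]
gripper_width: 0.346
```

```bash
python3 plan.py .433 -.2747 .07 -1.306
```

```text
t 37.23 pos [ 0.4378 -0.2641  0.1018] jaw -1.282 q7 -0.88 width 0.346 F [-0.8  0.5 -3.4] tilt [ 0.0034 -0.0026]
turn (tool) [-0.0027 -0.0034  0.0237] rows>=0.2
shift cm, after turn [-0.74  0.89  3.18]  before turn [-0.77  0.88  3.18] rows>=0.8
```

jog_arm(
  deltas=[-0.003,-0.003,0.024,-0.7,0.8,0.8,0.9,0,0,0.01,-0.2,0.2,1,0.9,0,0,0,0,0,0.8,0.9,0,0,0,0,0,0.4,0.9,0,0,0,0,0,0,0.9,0,0,0,0,0,0,0.9],
)

```text
clock: 37.73
tool_pos: [0.4319, -0.276, 0.0681]
orientation: [-3.116, -0.396, -0.0]
contact_force: [0.2, -0.1, -2.3]
gripper_width: 0.349
```

```bash
python3 plan.py .433 -.2747 .053 -1.306
```

```text
t 37.73 pos [ 0.4319 -0.276   0.0681] jaw -1.318 q7 -0.91 width 0.349 F [ 0.2 -0.1 -2.3] tilt [ 0.0002 -0.0007]
turn (tool) [-0.0007 -0.0002 -0.0119] rows>=0.1
shift cm, after turn [ 0.14 -0.1   1.51]  before turn [ 0.14 -0.1   1.51] rows>=0.4
```

jog_arm(
  deltas=[0,0,-0.012,0.15,-0.1,0.7,0.9,0,0,0,0,0,0.6,0.9,0,0,0,0,0,0.2,0.9,0,0,0,0,0,0,0.9,0,0,0,0,0,0,0.9],
)

```text
clock: 38.15
tool_pos: [0.434, -0.2738, 0.0517]
orientation: [-3.113, -0.419, -0.001]
contact_force: [-0.3, -0.3, -3.2]
gripper_width: 0.342
```

```bash
python3 plan.py .433 -.2747 .0292 -1.306; python3 ov.py b1.png oblong_packet .0242 oblong_tray
```

```text
t 38.15 pos [ 0.434  -0.2738  0.0517] jaw -1.303 q7 -0.91 width 0.342 F [-0.3 -0.3 -3.2] tilt [ 0.001  -0.0007]
turn (tool) [-0.0008 -0.001   0.0028] rows>=0.0
shift cm, after turn [-0.12  0.06  2.25]  before turn [-0.12  0.06  2.25] rows>=0.5
```

View pics/b1.png

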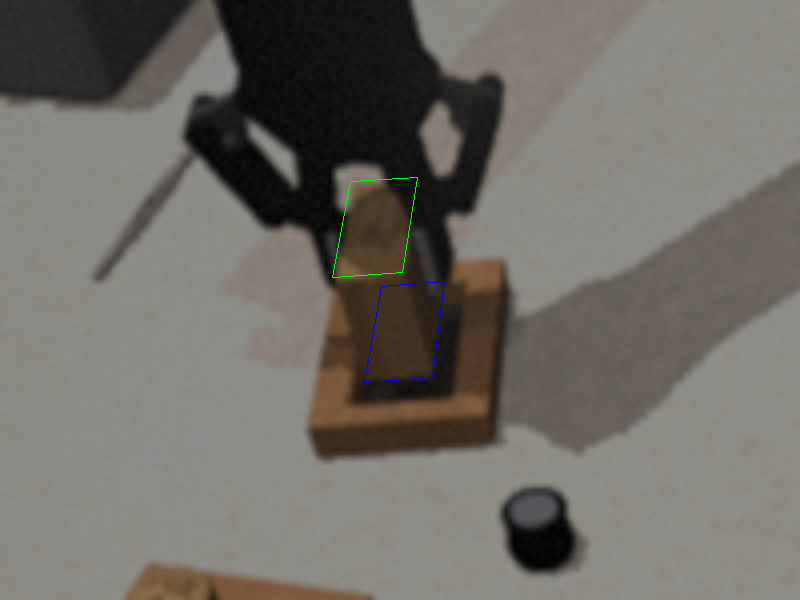

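Aligned with the oblong recess (base outline 366–443, recess 350–460). Lower it.

jog_arm(
  deltas=[0,0,0,-0.1,0.05,0.6,0.9,0,0,0,0,0,0.6,0.9,0,0,0,0,0,0.4,0.9,0,0,0,0,0,0.2,0.9,0,0,0,0,0,0,0.9],
)

```text
clock: 38.62
tool_pos: [0.4339, -0.2753, 0.0327]
orientation: [3.113, 0.419, 0.004]
contact_force: [-0.1, -0.8, -2.8]
gripper_width: 0.345
```

jog_arm(
  deltas=[0,0,0,0,0,0.2,0.9],
)

```text
clock: 38.7
tool_pos: [0.434, -0.2754, 0.0306]
orientation: [3.113, 0.419, 0.004]
contact_force: [0.3, -0.4, -2.3]
gripper_width: 0.346
```

jog_arm(
  deltas=[0,0,0,0,0,0.1,0.9],
)

```text
clock: 38.78
tool_pos: [0.4338, -0.2753, 0.0293]
orientation: [3.113, 0.419, 0.003]
contact_force: [-0.4, -0.0, -2.8]
gripper_width: 0.343
```

jog_arm(
  deltas=[0,0,0,0,0,0.1,0.9],
)

```text
clock: 38.87
tool_pos: [0.4339, -0.2753, 0.0289]
orientation: [3.113, 0.419, 0.003]
contact_force: [-4.3, 2.0, 12.2]
gripper_width: 0.341
```

jog_arm(
  deltas=[0,0,0,0,0,0.1,0.9],
)

```text
clock: 38.95
tool_pos: [0.4339, -0.2753, 0.029]
orientation: [3.114, 0.419, 0.001]
contact_force: [-3.5, 2.1, 7.7]
gripper_width: 0.347
```

Seated. Release and lift.

jog_arm(
  deltas=[0,0,0,0,0,0,0.62,0,0,0,0,0,0,0.56,0,0,0,0,0,0,0.48,0,0,0,0,0,0,0.35,0,0,0,0,0,0,0.3,0,0,0,0,0,0,0.3],
)

```text
clock: 39.45
tool_pos: [0.4378, -0.2773, 0.0319]
orientation: [3.108, 0.418, 0.012]
contact_force: [-0.2, -0.0, -1.0]
gripper_width: 0.704
```

jog_arm(
  deltas=[0,0,0,0,0,-1,0.3,0,0,0,0,0,-2,0.3,0,0,0,0,0,-2.5,0.3,0,0,0,0,0,-2.5,0.2,0,0,0,0,0,-2.5,0,0,0,0,0,0,-2.5,0,0,0,0,0,0,-1.5,0,0,0,0,0,0,0,0,0,0,0,0,0,0,0],
)

```text
clock: 40.2
tool_pos: [0.4354, -0.2758, 0.187]
orientation: [3.109, 0.419, 0.01]
contact_force: [-0.5, -0.6, 0.5]
gripper_width: 1.002
```

```bash
python3 plan.py .27 -.55 .2 k
```

```text
t 40.20 pos [ 0.4354 -0.2758  0.187 ] jaw -1.303 q7 -0.86 width 1.002 F [-0.5 -0.6  0.5] tilt [0.0059 0.005 ]
turn (tool) [ 0.005  -0.0059  0.    ] rows>=0.1
shift cm, after turn [-23.21  22.06  -1.3 ]  before turn [-23.21  22.06  -1.33] rows>=7.7
```

jog_arm(
  deltas=[0,0,0,-1.2,1.1,-0.3,0,0,0,0,-2.2,2.1,-0.3,0,0,0,0,-2.2,2.1,-0.3,0,0,0,0,-2.2,2.1,-0.3,0,0,0,0,-2.2,2.1,-0.3,0,0,0,0,-2.2,2.1,-0.3,0,0,0,0,-2.2,2.1,-0.3,0,0,0,0,-2.2,2.1,-0.3,0,0,0,0,-2.2,2.1,-0.2,0,0,0,0,-1,1,0,0,0,0,0,0,0,0,0,0,0,0,0,0,0,0,0,0,0,0,0,0,0],
)

```text
clock: 41.28
tool_pos: [0.2837, -0.5097, 0.1937]
orientation: [-3.089, -0.431, 0.015]
contact_force: [1.0, 0.1, -0.1]
gripper_width: 0.996
```

```bash
python3 plan.py; cat > fin.py <<'E'
from h import *
F={'thick_roll':(.469,.0888,0),'thin_roll':(.6393,-.2829,0),'square_packet':(.6489,-.1049,.241),'oblong_packet':(.433,-.2747,.265),'coin_stack':(.5524,.176,0)}
for c in('scene','top'):
    a=ctrl.snapshot(c)[:,:,::-1]
    o=(70,140) if c=='scene' else (210,130); K2=2
    w=(390,260) if c=='scene' else (310,210)
    b=cv2.resize(a[o[1]:o[1]+w[1],o[0]:o[0]+w[0]],None,fx=K2,fy=K2); raw=b.copy()
    for n,v in F.items():
        P=pts(n,*v,S[n][3]); P[:,2]+=0 if n=='coin_stack' else .005
        q=(proj(c,P)-o+.5)*K2; m=len(q)//2
        cv2.polylines(b,[np.int32(q[m:])],1,(0,255,0),1)
        cv2.polylines(b,[np.int32(q[:m])],1,(255,0,0),1)
    cv2.imwrite(f'pics/fin_{c}.png',b)
for n in F:
  for c in('scene','top'):
    print(n,c,[(round(q['confidence'],2),np.round(q['centre'],3)) for q in ctrl.spot_point(c,n)][:2])
E
python3 fin.py
```

```text
t 41.28 pos [ 0.2837 -0.5097  0.1937] jaw -1.293 q7 -0.30 width 0.996 F [ 1.   0.1 -0.1] tilt [-0.0062 -0.0234]
thick_roll scene [(0.7, array([0.47 , 0.088, 0.004])), (0.55, array([ 0.646, -0.104,  0.005]))]
thick_roll top [(0.96, array([0.464, 0.088, 0.002])), (0.27, array([ 0.647, -0.107,  0.004]))]
thin_roll scene [(0.74, array([ 0.64 , -0.283,  0.002]))]
thin_roll top [(0.96, array([ 0.637, -0.284,  0.006]))]
square_packet scene [(0.98, array([ 0.652, -0.108,  0.005])), (0.67, array([ 0.43 , -0.273,  0.001]))]
square_packet top [(0.9, array([ 0.651, -0.107,  0.008])), (0.48, array([0.55 , 0.177, 0.005]))]
oblong_packet scene [(0.59, array([ 0.436, -0.271,  0.005]))]
oblong_packet top [(0.74, array([ 0.434, -0.271,  0.002]))]
coin_stack scene [(0.89, array([0.552, 0.177, 0.002]))]
coin_stack top [(0.45, array([0.552, 0.179, 0.002]))]
```

View pics/fin_scene.png

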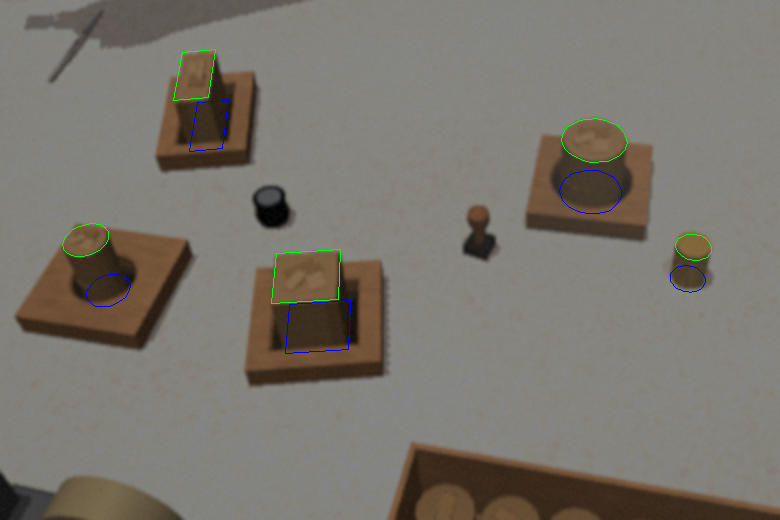

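View pics/fin_top.png

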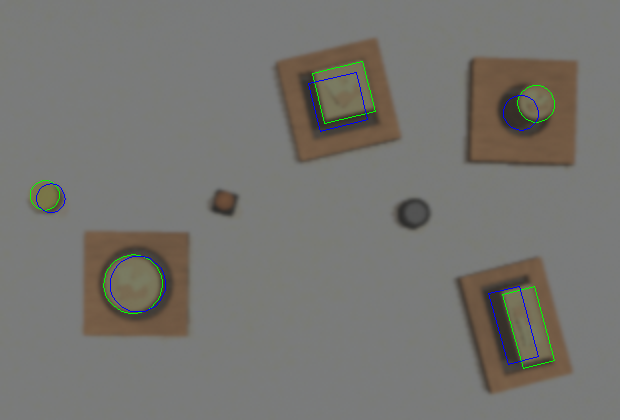

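All four packets match upright models standing 5 mm up in their own recesses, and the coin stack hasn't moved. I'll let the arm settle, then hand in.

jog_arm(
  deltas=[0,0,0,0,0,0,0,0,0,0,0,0,0,0,0,0,0,0,0,0,0],
)

```text
clock: 42.13
tool_pos: [0.2841, -0.5109, 0.1954]
orientation: [-3.092, -0.432, 0.013]
contact_force: [0.0, 0.7, -0.1]
gripper_width: 0.998
```

```bash
python3 -c "
from cell import ctrl
print(ctrl.finish_job()); print(ctrl.observe()['clock'])"
```

```text
the job is handed in; nothing more can be done
None
the job is handed in; nothing more can be done
```

All four packets stand upright in their matching trays and have been let go. I placed them in the order thick roll, thin roll, square packet, oblong packet, and handed the job in at about 42 s. No verdict is reported.

- **Setting down:** I lowered each packet until the wrist force showed it touching. The highest reading was about 31 N, on the thick roll. The tool had stopped about 5 mm above its gripping height, which is the height of the recess floor.
- **Final pictures:** in both cameras the packets match models standing upright on the recess floors to about 1–3 mm. The origin-finding network put each within about 5 mm of its recess centre.
- **Coin stack:** it still stands at (0.552, 0.178), where it was at the start.
- **Checks that disagreed:** the network also gave a few lower-confidence false matches, such as a second "thick roll" at the square tray. It missed the odd packet on the first look, so I fitted those positions from the outlines instead. The two cameras differed by about 2–3 mm, which is inside the 8 mm clearance.

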